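# Raise a molecule display stand with its slotted star-wheel adjuster

### The arm

A 6-joint arm with a two-finger parallel gripper is mounted at the origin on the work surface. World frame = base frame: x ahead of the robot, y to its left, z up, the work surface at z = 0. Lengths are in m, angles in rad, forces in N, time in s.
With the tool pointing down it reaches from about 0.3 to 1 m from the base axis. Payload 5.1 kg.
Tool frame: the origin (TCP) lies at the very end of the fingers, on their centre line; the grasp point (between the pads) lies 19 mm behind it; y points along the fingers, z is the direction in which the jaws open and shut, and the axes are right-handed (so a half turn about y gives the same grasp; the last joint's range is limited). The gripper opens to 95 mm and grips with 3 to 60 N. Pads are 20 mm wide; open, the fingers measure 119 mm over their backs; the gripper's body (75 mm by 180 mm) begins 59 mm behind the grasp point.
Start: joints at [-1.354, 0.124, 1.65, -0, 1.367, -0.083], TCP at [0.192, -0.621, 0.215] pointing down, gripper open.
Joint ranges: [-2.61, 2.61], [-1.02, 2.33], [0.03, 2.71], [-1.35, 4.49], [0.32, 2.68], [-2.91, 2.91]. Speed limits (rad/s): [2.57, 2.57, 3.14, 3.14, 3.14, 3.14].

### API

Orientations are given as a unit quaternion [x, y, z, w].
In Python, from workcell import arm gives the robot as it stands.
- The arm moves only by the tool arm_command, never from a script. Its argument "increments" is a list of rows, each an object with "linear": the shift along the tool's x, y, z in mm, a list of three; "delta_rot": the turn, a rotation vector about the tool's x, y, z in degrees, a list of three. In form: [{"linear": [dx, dy, dz], "delta_rot": [ax, ay, az]}, ...]. A call has exactly 8 rows; each row shifts and turns the commanded pose from where the row before left it, along the tool's axes as they then stand; what a row does not reach is not made up. A row lasts 1/10 s, in which the tool goes at most 50 mm and 8.59 degrees, less where a joint would pass 70% of its speed; a pose out of reach is approached as far as the arm can. A call with a gripper value outside its range is refused whole. "fingers" is the opening, from 0 (shut) to 1 (fully open), set as the call begins (left out, the last holds). The fingers move at their own pace and stop on an object; "newtons" is the grip in N (left out, the last holds). Time passes only in rows, so rows that do not move let the fingers close, or fill a call up. It gives the time, the measured TCP pose, the force and the opening at its end, in the units of the state.
- arm.observe(): the state, without advancing time (a new reading comes with each control period).
- arm.grab_frame(name): name is "scene" or "top"; returns the picture (384x512x3 uint8, red, green, blue); there is no depth.
- arm.camera_info(name): a dict with "K" (3x3 intrinsics, pixels), "k1" (the pictures are not rectified: a ray, as slopes to the right and down, at radius r is drawn at 1 + k1 r^2 times it, then the intrinsics apply), "xyz" and "rotation" of the camera in the world. Camera axes: x right, y down, z forward; pixel columns grow to the right and rows downward; lengths in m; the calibration is good to about 2 mm. A picture is of the moment at which its call begins. camera_info takes no time and is no camera call.
- arm.hand_in(): hands the job in, once; it reports no verdict.
The state is a dict: "time": time; "joint_pos": joint angles; "joint_velocities": joint speeds; "effort": joint torques, N m; "ee_pos": TCP position; "tcp_rot": TCP orientation; "wrist_force": force on the tool from outside, world axes, zero at the start; "moment": the same for the moment, N m; "opening": opening from 0.0 (shut) to 1.0 (fully open).
Only numpy, scipy, OpenCV 4.12 (cv2) and the standard library are available. Lean on these libraries where they do the work, as an engineer would, in place of code of your own. Each camera call takes 0.05 s, during which the arm holds its last target.

### The job

Take the adjusting tool off its fork rest, reach with its blade through the slot in the sloping face of the display stand and push the hidden star wheel to the left (as seen from the robot side) tooth by tooth, until the plywood platform's edge is level with the pointer on the post beside it. Then hang the tool back upright on the fork rest as it was and let go. Raise the platform only by the wheel and only with the tool: keep the gripper off the stand, do not push on the platform, do not shift the pointer, and leave the models and glassware alone.

Things in the scene. Friction and masses are not known exactly. Their poses are not given: they have to be found in the camera images.
- stand: Display stand, fixed: grey base plate 210 x 200 x 12 mm, white drive box tilted on it, columns, plywood platform with a ball-and-stick molecule, pointer post at its left. Origin: centre of the base plate's underside. x points away from the side with the sloping face (front is -x), y to the stand's left, z up. Where the wheel's teeth stand is not known: feel for a gap.
- slot (a point): Centre of the access slot's mouth on the outer sloping face, 95 mm above the table. z: outward normal, 35 deg from vertical, leaning to the stand's front; y: the stand's y; x: up the slope. Opening 26 mm (y) x 13.5 mm (x), wall 12 mm thick: the blade must go in along -z within 15 deg. The platform's front edge hangs 85 mm above it, so the tool cannot stand upright there.
- wheel_centre (a point): Centre of the star wheel (fixed point), 46 mm below the slot mouth along the slot's -z; axes as the stand. Wheel axis along the slot's x. 10 teeth, tip radius 30 mm (tips 16 mm below the mouth), root radius 20 mm (26 mm below), teeth 4 mm thick, 12 mm long along the axis; pitch 16 mm at mid-tooth. 3 to 4 N at a tooth turns it, smoothly, no clicks; it stays where left.
- platform: Plywood platform 131 x 100 x 8 mm, molecule 90 mm tall fixed on it; moves only straight up or down. Pushing the teeth under the slot to the stand's +y (left) raises it 8 mm per tooth (36 deg), to -y lowers it. One slot stroke gives about a tooth; then withdraw, go back to the slot's -y end, enter again. Origin 4 mm below platform_edge, 62 mm nearer the front, on the centre line.
- platform_edge (a point): Point on the left (+y) edge of the platform, at half its thickness, beside the pointer tip. At the start 184 mm above the table.
- pointer_tip (a point): Tip of the steel pointer that a black collar holds on the post at the left of the platform; at the start 17 to 27 mm above platform_edge, 2.5 mm beside it. The job is to bring platform_edge to this height.
- rest_seat (a point): Fork rest (fixed): two level steel prongs along x, 9 mm wide with a 12 mm gap (along y). This point: midway between them at their tops, 90 mm above the table, where the centre of the tool collar's underside sits. The post is 24 mm off at +x (no higher than the prongs); a lip 4 mm high on each prong end, 26 mm off at -x. The tool goes in and out straight from above. z up.
- tool_grip (a point): Centre of the adjusting tool's black handle (loose, 0.12 kg), half-way up: 20 mm (x) x 24 mm (y) x 50 mm (z). Below it a square steel collar 36 x 36 x 6 mm, underside 31 mm below this point, then a straight blade 10 mm (x) x 6 mm (y), 66 mm long. At the start it hangs upright in the fork, collar on the prongs, blade between them, axes about as the rest's.
- tool_tip (a point): Centre of the end of the tool's blade, 97 mm below tool_grip along the tool's -z.
- model_a: Bystander: loose ball-and-stick molecule about 90 mm wide, 70 mm tall. Origin at table level below its centre.
- model_b: Bystander: another such molecule model.
- model_c: Bystander: another such molecule model.
- beaker: Bystander: glass beaker, 70 mm across, 90 mm tall. Origin at the centre of its underside.
- jar: Bystander: amber jar, 60 mm across, 80 mm tall. Origin at the centre of its underside.

How it is judged:
By the outcome, as a careful person would: the job done as asked, in the order asked, and still so for the second after the job is handed in, with the robot touching nothing.
It also fails if it takes over 72 s, if anything falls off the work surface, if the arm or the gripper's body presses on something with over 40 N, if the wrist force passes 120 N, or if a joint passes its speed limit or range.

## Working session

There is one attempt and no reset: what is moved stays moved. The work goes in short steps, Python scripts to look and compute and a tool call to move; the robot and the scene stay as the last step left them, time stands still between calls to the robot, and variables do not carry over. Pictures are saved under pics/ and viewed, and the job is handed in when it is done.

Besides the shell and the picture viewer there is one more tool, called after ">>>" in YAML: its name, and indented under it one key for each argument. arm_command: Moves the arm, as the interface text tells. Its arguments: {"type":"object","properties":{"increments":{"type":"array"},"fingers":{"type":"number"},"newtons":{"type":"number"}},"required":["increments"]}

```bash
ls; mkdir -p pics; python3 - <<'E'
from workcell import arm
import cv2
print(arm.observe())
for n in("scene","top"):
    print(n,arm.camera_info(n))
    f=arm.grab_frame(n); cv2.imwrite(f"pics/{n}0.png",f[:,:,::-1])
E
```

```text
pics
{'time': 0.0, 'joint_pos': array([-1.35358546e+00,  1.24484257e-01,  1.65167243e+00, -3.47213360e-05,
        1.36747430e+00, -8.26174014e-02]), 'joint_velocities': array([ 0.00105135,  0.00039058,  0.00018661, -0.00235654,  0.0003661 ,
        0.00138205]), 'effort': array([ 1.11841744e-04, -4.17598414e+01, -3.59933567e+01,  7.74833327e-02,
        4.92250035e-02, -2.16144344e-04]), 'ee_pos': array([ 0.19179542, -0.6203914 ,  0.21340146]), 'tcp_rot': array([-0.10567155,  0.69989329, -0.69845685,  0.10555064]), 'wrist_force': array([0.11893707, 0.15496171, 0.9973433 ]), 'moment': array([ 0.04690763, -0.03869779, -0.01210098]), 'opening': 0.9985433000824896}
scene {'K': array([[447.88999911,   0.        , 256.26437034],
       [  0.        , 447.88999911, 190.9549124 ],
       [  0.        ,   0.        ,   1.        ]]), 'k1': -0.10389474755356418, 'xyz': array([ 1.19991652, -0.52991443,  0.83416232]), 'rotation': array([ 0.83323091,  0.3788239 , -0.17426894, -0.36311024])}
top {'K': array([[445.25797099,   0.        , 252.1149458 ],
       [  0.        , 445.25797099, 195.86864126],
       [  0.        ,   0.        ,   1.        ]]), 'k1': 0.040617070709530696, 'xyz': array([ 0.3547188 , -0.00838807,  1.35652103]), 'rotation': array([-0.67256816,  0.73264631, -0.07736215,  0.06997532])}
```

View pics/scene0.png

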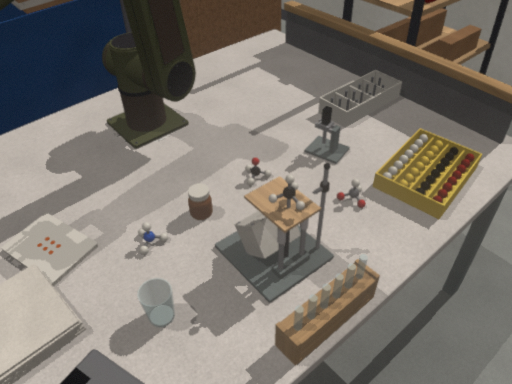

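View pics/top0.png

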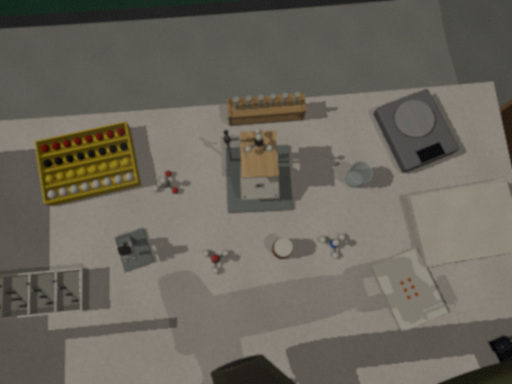

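The scene view has the stand at about (275,235) and the fork rest with the tool at about (328,135). The top view has the stand at (260,180) and the rest at (133,248). Next I'll look at enlarged crops.

```bash
cat > h.py <<'E'
import numpy as np, cv2
from scipy.spatial.transform import Rotation as R
from scipy.optimize import least_squares
from workcell import arm
C={n:arm.camera_info(n) for n in("scene","top")}
def proj(n,P):
    c=C[n]; p=R.from_quat(c["rotation"]).inv().apply(np.atleast_2d(P)-c["xyz"])
    s=p[:,:2]/p[:,2:]; s=s*(1+c["k1"]*(s**2).sum(1,keepdims=True))
    return s@c["K"][:2,:2].T+c["K"][:2,2]
def ray(n,px):
    c=C[n]; d=(np.array(px,float)-c["K"][:2,2])/c["K"][0,0]; s=d.copy()
    for _ in range(30): s=d/(1+c["k1"]*(s@s))
    v=R.from_quat(c["rotation"]).apply([s[0],s[1],1]); return c["xyz"],v
def onz(n,px,z):
    o,v=ray(n,px); return o+v*(z-o[2])/v[2]
def tri(a,b):
    f=lambda P: np.r_[proj("scene",P)[0]-a,proj("top",P)[0]-b]
    r=least_squares(f,[.5,0,.1]); return r.x,r.fun
def crop(f,x0,y0,w,h,k,name):
    c=f[y0:y0+h,x0:x0+w]; cv2.imwrite(name,cv2.resize(c,None,fx=k,fy=k,interpolation=cv2.INTER_CUBIC))
def state():
    s=arm.observe(); print("t",round(s["time"],2),"p",s["ee_pos"].round(4),"q",s["tcp_rot"].round(4),"F",s["wrist_force"].round(1),"op",round(s["opening"],3)); return s
E
python3 - <<'E'
from h import *
s=cv2.imread("pics/scene0.png");t=cv2.imread("pics/top0.png")
crop(s,205,150,140,145,5,"pics/c1.png") if 0 else crop(s,210,150,140,110,5,"pics/c1.png")
crop(s,290,90,80,80,7,"pics/c2.png")
crop(t,215,120,90,100,6,"pics/c3.png")
crop(t,105,220,60,60,9,"pics/c4.png")
E
```

```text
(no output)
```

View pics/c1.png

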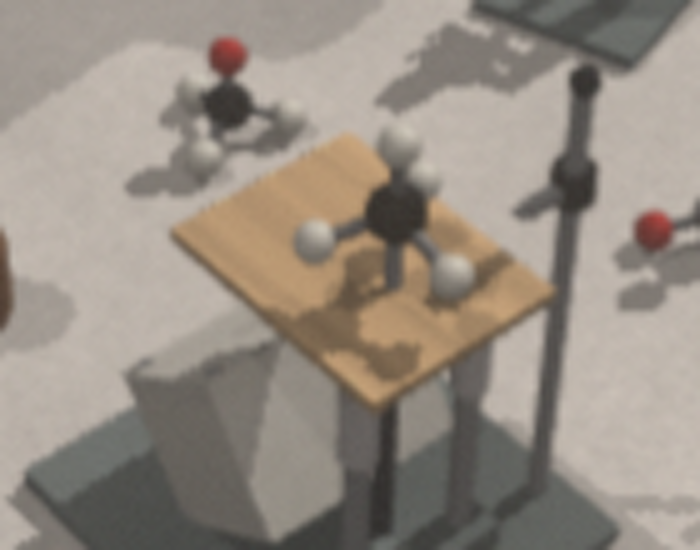

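View pics/c2.png

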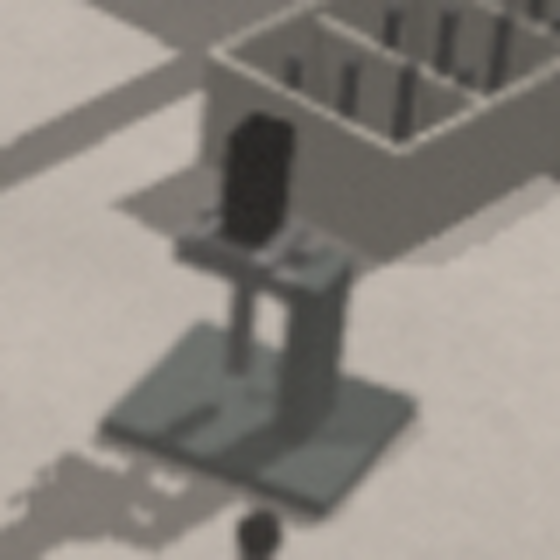

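View pics/c3.png

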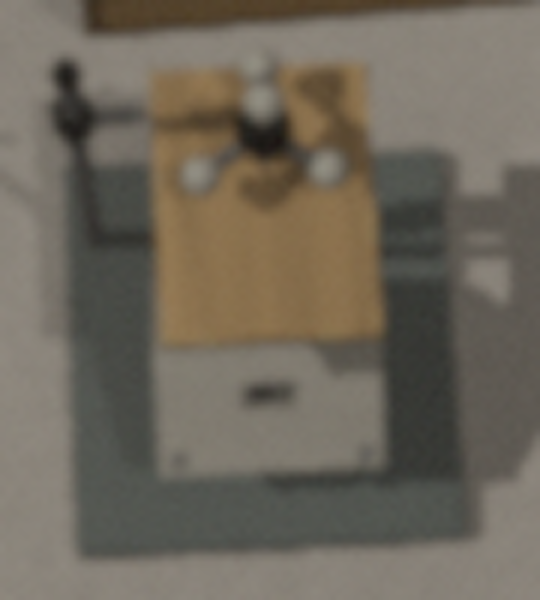

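View pics/c4.png

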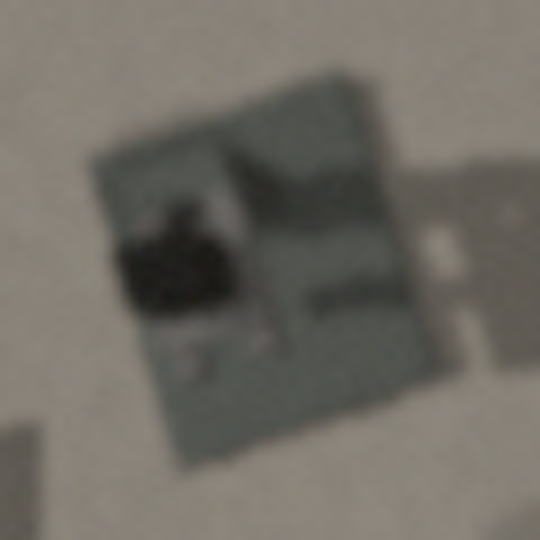

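The crops show the platform's left corner region and the pointer at c1 (530,205), where each crop is an enlargement of a scene or top picture. The slot is at c3 (270,395), and the rest plate's corners and the handle are clear. Next is computing positions from these.

```bash
python3 - <<'E'
from h import *
np.set_printoptions(precision=4,suppress=True)
u=lambda X,o,k:(np.array(X)+.5)/k-.5+np.array(o)
c3=lambda *X:u(X,(215,120),6); c4=lambda *X:u(X,(105,220),9); c2=lambda *X:u(X,(290,90),7); c1=lambda *X:u(X,(210,150),5)
print("plate stand top z.012")
for p in [(83,555),(478,537),(450,152),(68,165)]: print(p,onz("top",c3(*p),.012))
print("slot",onz("top",c3(270,395),.095))
print("box screws / bottom edge", onz("top",c3(158,475),.07),onz("top",c3(388,463),.07))
print("platform front corners z.188",onz("top",c3(162,345),.188),onz("top",c3(383,338),.188),onz("top",c3(152,68),.188),onz("top",c3(370,65),.188))
print("ptip tri",tri(c1(520,210),c3(140,115)))
print("rest plate top:")
for p in [(95,158),(345,72),(458,372),(182,468)]: print(p,onz("top",c4(*p),.008))
for p in [(100,428),(322,515),(415,405),(203,325)]: print(p,onz("scene",c2(*p),.008))
print("handle top scene", onz("scene",c2(263,128),.171), "bottom",onz("scene",c2(247,243),.096),"tip",onz("scene",c2(238,372),.03))
print("handle top top", onz("top",c4(180,265),.16))
print("post", onz("scene",c2(322,282),.09))
s=arm.observe(); r=R.from_quat(s["tcp_rot"]); print(r.as_matrix())
E
```

```text
plate stand top z.012
(83, 555) [0.5943 0.0418 0.012 ]
(478, 537) [ 0.5864 -0.16    0.012 ]
(450, 152) [ 0.7926 -0.1669  0.012 ]
(68, 165) [0.8026 0.0341 0.012 ]
slot [ 0.6503 -0.0575  0.095 ]
box screws / bottom edge [ 0.6206 -0.      0.07  ] [ 0.6169 -0.1133  0.07  ]
platform front corners z.188 [ 0.6557 -0.0074  0.188 ] [ 0.6505 -0.1071  0.188 ] [ 0.7873 -0.0134  0.188 ] [ 0.7802 -0.1137  0.188 ]
ptip tri (array([ 0.7574, -0.0061,  0.2101]), array([-0.0181,  0.0036, -0.0198, -0.0139]))
rest plate top:
(95, 158) [0.5478 0.3886 0.008 ]
(345, 72) [0.5697 0.3045 0.008 ]
(458, 372) [0.4659 0.2705 0.008 ]
(182, 468) [0.4425 0.3621 0.008 ]
(100, 428) [0.4675 0.2738 0.008 ]
(322, 515) [0.5714 0.3007 0.008 ]
(415, 405) [0.5473 0.3886 0.008 ]
(203, 325) [0.4446 0.3628 0.008 ]
handle top scene [0.5177 0.3017 0.171 ] bottom [0.4969 0.3243 0.096 ] tip [0.4986 0.325  0.03  ]
handle top top [0.492  0.3196 0.16  ]
post [0.5313 0.3334 0.09  ]
[[-0.9554 -0.0004  0.2953]
 [-0.2953  0.0019 -0.9554]
 [-0.0001 -1.     -0.0019]]
```

```bash
cat >> h.py <<'E'
def boxpts(c,sx,sy,sz,M):
    return [np.array(c)+M@np.array([a*sx/2,b*sy/2,d*sz/2]) for a in(-1,1) for b in(-1,1) for d in(-1,1)]
EDG=[(0,1),(2,3),(4,5),(6,7),(0,2),(1,3),(4,6),(5,7),(0,4),(1,5),(2,6),(3,7)]
def draw(img,n,pts,o,k,col):
    p=(proj(n,pts)-np.array(o)+.5)*k-.5
    for a,b in EDG: cv2.line(img,tuple(np.round(p[a]*16).astype(int).tolist()),tuple(np.round(p[b]*16).astype(int).tolist()),col,1,cv2.LINE_AA,4)
def Rz(d): return R.from_euler("z",d,degrees=True).as_matrix()
def tool(img,n,g,M,o,k):
    ez=M[:,2]; g=np.array(g)
    draw(img,n,boxpts(g,.02,.024,.05,M),o,k,(0,0,255)); draw(img,n,boxpts(g-.028*ez,.036,.036,.006,M),o,k,(0,255,0)); draw(img,n,boxpts(g-.064*ez,.01,.006,.066,M),o,k,(255,255,0))
def up(f,x0,y0,w,h,k): return cv2.resize(f[y0:y0+h,x0:x0+w],None,fx=k,fy=k,interpolation=cv2.INTER_CUBIC)
E
cat > ov.py <<'E'
from h import *
s=cv2.imread("pics/scene0.png");t=cv2.imread("pics/top0.png")
import sys
x,y,a=map(float,sys.argv[1:4])
A=up(s,300,95,55,60,7);B=up(t,105,225,55,60,7)
M=Rz(a); tool(A,"scene",(x,y,.121),M,(300,95),7); tool(B,"top",(x,y,.121),M,(105,225),7)
cv2.imwrite(sys.argv[4],np.hstack([A,B]))
E
python3 ov.py .498 .3245 14.5 pics/o1.png
```

```text
(no output)
```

View pics/o1.png

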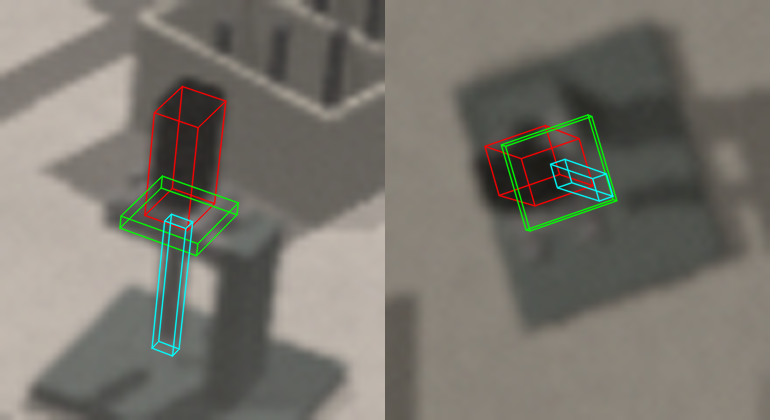

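```bash
python3 ov.py .496 .328 14.5 pics/o2.png
```

```text
(no output)
```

View pics/o2.png

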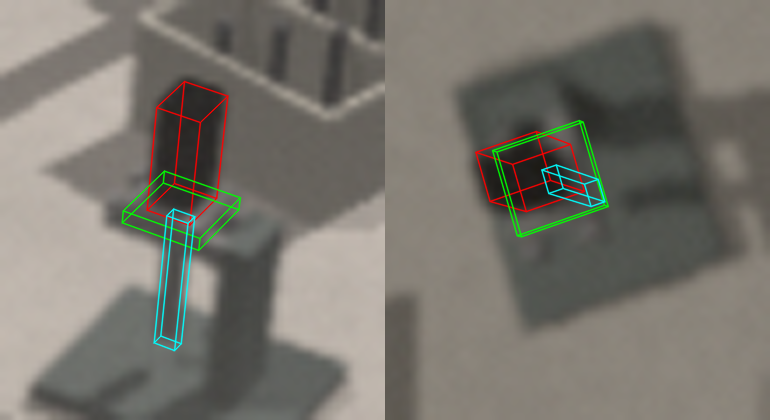

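>>> arm_command:
  increments:
    - {"linear": [-25,-18,-36],"delta_rot": [0,0,0]}
    - {"linear": [-25,-18,-36],"delta_rot": [0,0,0]}
    - {"linear": [-25,-18,-36],"delta_rot": [0,0,0]}
    - {"linear": [-25,-18,-36],"delta_rot": [0,0,0]}
    - {"linear": [-25,-18,-36],"delta_rot": [0,0,0]}
    - {"linear": [-25,-18,-36],"delta_rot": [0,0,0]}
    - {"linear": [-25,-18,-36],"delta_rot": [0,0,0]}
    - {"linear": [-25,-18,-36],"delta_rot": [0,0,0]}

```text
time: 0.9
ee_pos: [0.2979, -0.2849, 0.3589]
tcp_rot: [-0.105, 0.699, -0.699, 0.105]
wrist_force: [1.3, 0.3, 0.1]
opening: 0.999
```

>>> arm_command:
  increments:
    - {"linear": [-25,0,-36],"delta_rot": [0,0,0]}
    - {"linear": [-25,0,-36],"delta_rot": [0,0,0]}
    - {"linear": [-25,0,-36],"delta_rot": [0,0,0]}
    - {"linear": [-25,0,-36],"delta_rot": [0,0,0]}
    - {"linear": [-25,0,-36],"delta_rot": [0,0,0]}
    - {"linear": [-25,0,-36],"delta_rot": [0,0,0]}
    - {"linear": [-25,0,-36],"delta_rot": [0,0,0]}
    - {"linear": [-25,0,-36],"delta_rot": [0,0,0]}

```text
time: 1.7
ee_pos: [0.4039, 0.0494, 0.3584]
tcp_rot: [0.106, -0.699, 0.699, -0.106]
wrist_force: [0.7, -0.8, -0.1]
opening: 1.001
```

```bash
cat >> h.py <<'E'
def to(P,Rw):
    s=arm.observe(); M=R.from_quat(s["tcp_rot"]).as_matrix()
    print("lin(mm, tool axes now)",(M.T@(np.array(P)-s["ee_pos"])*1e3).round(1),"rotvec",np.degrees(R.from_matrix(M.T@Rw).as_rotvec()).round(2),"j",s["joint_pos"].round(2))
def Rgrip(yaw,tilt=0):
    "TCP rot with tool axes: tcp x=-tool x, y=-tool z, z=-tool y; tilt: tool top leans to -x"
    T=R.from_euler("ZY",[yaw,-tilt],degrees=True).as_matrix()
    return np.c_[-T[:,0],-T[:,2],-T[:,1]]
E
python3 - <<'E'
from h import *
state(); to([.497,.328,.102],Rgrip(14.5)); print(Rgrip(14.5))
E
```

```text
t 1.7 p [0.4039 0.0494 0.3584] q [ 0.1056 -0.6991  0.6992 -0.1058] F [ 0.7 -0.8 -0.1] op 1.001
lin(mm, tool axes now) [-171.3  256.4 -238.7] rotvec [-0.01  2.7  -0.01] j [-0.01 -0.48  1.94 -0.    1.68  1.26]
[[-0.96814764 -0.          0.25038   ]
 [-0.25038    -0.         -0.96814764]
 [-0.         -1.         -0.        ]]
```

>>> arm_command:
  increments:
    - {"linear": [-22,5,-30],"delta_rot": [0,0,0]}
    - {"linear": [-22,15,-30],"delta_rot": [0,0,0]}
    - {"linear": [-22,20,-30],"delta_rot": [0,0,0]}
    - {"linear": [-22,22,-30],"delta_rot": [0,0,0]}
    - {"linear": [-22,22,-30],"delta_rot": [0,0,0]}
    - {"linear": [-22,22,-30],"delta_rot": [0,0,0]}
    - {"linear": [-22,22,-30],"delta_rot": [0,0,0]}
    - {"linear": [-17,22,-29],"delta_rot": [0,2.7,0]}

```text
time: 2.5
ee_pos: [0.4968, 0.3278, 0.207]
tcp_rot: [0.089, -0.701, 0.702, -0.089]
wrist_force: [1.1, -0.1, 0.5]
opening: 0.999
```

```bash
python3 - <<'E'
from h import *
state(); to([.497,.328,.102],Rgrip(14.5))
f=arm.grab_frame("scene")[:,:,::-1]; t=arm.grab_frame("top")[:,:,::-1]
cv2.imwrite("pics/g1.png",np.hstack([up(f,270,40,110,120,4),up(t,70,190,90,120,4)]))
E
```

```text
t 2.5 p [0.4968 0.3278 0.207 ] q [ 0.0891 -0.7014  0.7016 -0.0885] F [ 1.1 -0.1  0.5] op 0.999
lin(mm, tool axes now) [ -0.3 105.   -0.2] rotvec [-0.02 -0.07  0.05] j [ 0.49  0.01  1.78 -0.    1.35  1.81]
```

View pics/g1.png

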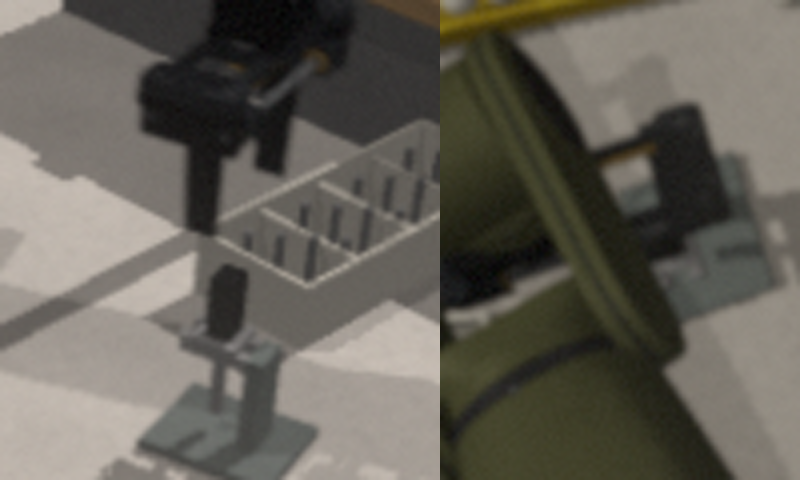

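Both fingers straddle the handle in view, so I'm descending and closing.

>>> arm_command:
  increments:
    - {"linear": [0,16,0],"delta_rot": [0,0,0]}
    - {"linear": [0,20,0],"delta_rot": [0,0,0]}
    - {"linear": [0,20,0],"delta_rot": [0,0,0]}
    - {"linear": [0,18,0],"delta_rot": [0,0,0]}
    - {"linear": [0,14,0],"delta_rot": [0,0,0]}
    - {"linear": [0,10,0],"delta_rot": [0,0,0]}
    - {"linear": [0,7,0],"delta_rot": [0,0,0]}
    - {"linear": [0,0,0],"delta_rot": [0,0,0]}

```text
time: 3.4
ee_pos: [0.4964, 0.3258, 0.1029]
tcp_rot: [0.089, -0.701, 0.702, -0.089]
wrist_force: [-0.0, 0.4, -0.4]
opening: 0.998
```

>>> arm_command:
  increments:
    - {"linear": [0,0,0],"delta_rot": [0,0,0]}
    - {"linear": [0,0,0],"delta_rot": [0,0,0]}
    - {"linear": [0,0,0],"delta_rot": [0,0,0]}
    - {"linear": [0,0,0],"delta_rot": [0,0,0]}
    - {"linear": [0,0,0],"delta_rot": [0,0,0]}
    - {"linear": [0,0,0],"delta_rot": [0,0,0]}
    - {"linear": [0,0,0],"delta_rot": [0,0,0]}
    - {"linear": [0,0,0],"delta_rot": [0,0,0]}
  fingers: 0.0
  newtons: 40

```text
time: 4.2
ee_pos: [0.4967, 0.3263, 0.1036]
tcp_rot: [0.089, -0.701, 0.701, -0.089]
wrist_force: [0.4, 0.1, 0.2]
opening: 0.384
```

```bash
python3 - <<'E'
from h import *
s=state(); to([.497,.328,.102],Rgrip(14.5))
f=arm.grab_frame("scene")[:,:,::-1]
cv2.imwrite("pics/g2.png",up(f,280,60,100,110,5))
E
```

```text
t 4.2 p [0.4967 0.3263 0.1036] q [ 0.0891 -0.7014  0.7015 -0.0891] F [0.4 0.1 0.2] op 0.384
lin(mm, tool axes now) [-0.7  1.6 -1.6] rotvec [-0.   -0.02  0.01] j [ 0.49  0.1   1.87 -0.    1.17  1.81]
```

View pics/g2.png

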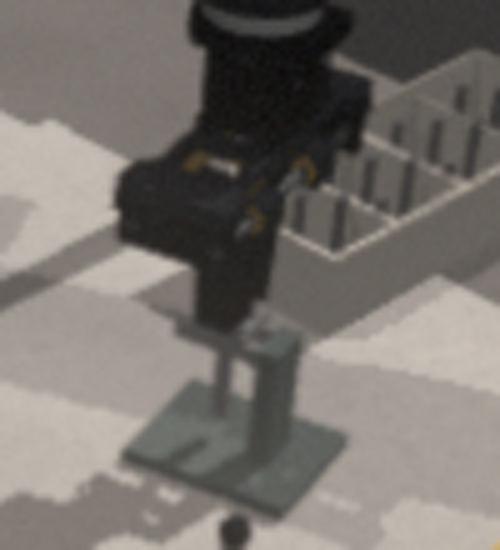

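>>> arm_command:
  increments:
    - {"linear": [0,0,0],"delta_rot": [0,0,0]}
    - {"linear": [0,0,0],"delta_rot": [0,0,0]}
    - {"linear": [0,0,0],"delta_rot": [0,0,0]}
    - {"linear": [0,0,0],"delta_rot": [0,0,0]}
    - {"linear": [0,0,0],"delta_rot": [0,0,0]}
    - {"linear": [0,0,0],"delta_rot": [0,0,0]}
    - {"linear": [0,0,0],"delta_rot": [0,0,0]}
    - {"linear": [0,0,0],"delta_rot": [0,0,0]}
  fingers: 0.0
  newtons: 50

```text
time: 5.05
ee_pos: [0.4965, 0.3276, 0.1039]
tcp_rot: [-0.089, 0.702, -0.701, 0.089]
wrist_force: [-1.4, 4.5, -0.6]
opening: 0.251
```

```bash
python3 - <<'E'
from h import *
s=state()
f=arm.grab_frame("scene")[:,:,::-1]
cv2.imwrite("pics/g3.png",up(f,280,60,100,110,5))
E
```

```text
t 5.05 p [0.4965 0.3276 0.1039] q [-0.089   0.7024 -0.7005  0.0891] F [-1.4  4.5 -0.6] op 0.251
```

View pics/g3.png

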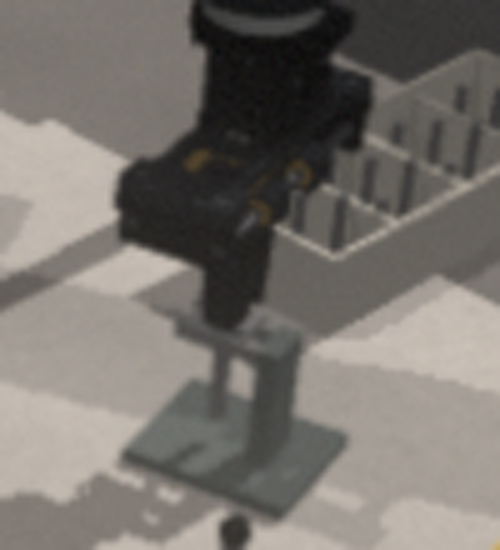

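>>> arm_command:
  increments:
    - {"linear": [0,-4,0],"delta_rot": [0,0,0]}
    - {"linear": [0,-8,0],"delta_rot": [0,0,0]}
    - {"linear": [0,-15,0],"delta_rot": [0,0,0]}
    - {"linear": [0,-20,0],"delta_rot": [0,0,0]}
    - {"linear": [0,-25,0],"delta_rot": [0,0,0]}
    - {"linear": [0,-25,0],"delta_rot": [0,0,0]}
    - {"linear": [0,-25,0],"delta_rot": [0,0,0]}
    - {"linear": [0,-25,0],"delta_rot": [0,0,0]}

```text
time: 5.9
ee_pos: [0.4966, 0.3256, 0.2511]
tcp_rot: [0.089, -0.701, 0.702, -0.089]
wrist_force: [0.1, 0.3, -0.9]
opening: 0.248
```

```bash
python3 - <<'E'
from h import *
s=state()
f=arm.grab_frame("scene")[:,:,::-1]
g=up(f,275,10,90,130,5); g2=g.copy()
M=R.from_quat(s["tcp_rot"]).as_matrix(); T=np.c_[-M[:,0],-M[:,2],-M[:,1]]
tool(g2,"scene",s["ee_pos"]-.0171*M[:,1],T,(275,10),5)
cv2.imwrite("pics/g4.png",np.hstack([g,g2])[:,:800])
E
```

```text
t 5.9 p [0.4966 0.3256 0.2511] q [ 0.0893 -0.7009  0.7021 -0.0888] F [ 0.1  0.3 -0.9] op 0.248
```

View pics/g4.png

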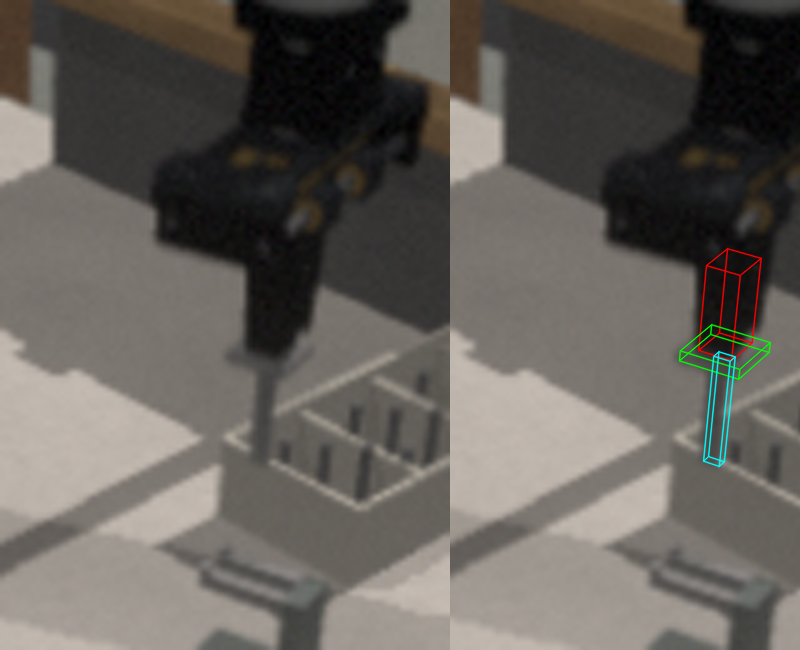

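```bash
cat >> h.py <<'E'
def slotdraw(img,n,S,yaw,o,k,col=(0,0,255)):
    T=Rz(yaw)@R.from_euler("y",-35,degrees=True).as_matrix()
    draw(img,n,boxpts(np.array(S)-T[:,2]*.006,.0135,.026,.012,T),o,k,col)
E
python3 - <<'E'
from h import *
f=np.mean([arm.grab_frame("top")[:,:,::-1].astype(float) for _ in range(3)],0).astype(np.uint8)
cv2.imwrite("pics/top1.png",f)
A=up(f,240,170,40,35,10);B=A.copy()
slotdraw(B,"top",(.6503,-.0575,.095),-2.2,(240,170),10)
cv2.imwrite("pics/s1.png",np.hstack([A,B]))
E
```

```text
(no output)
```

View pics/s1.png

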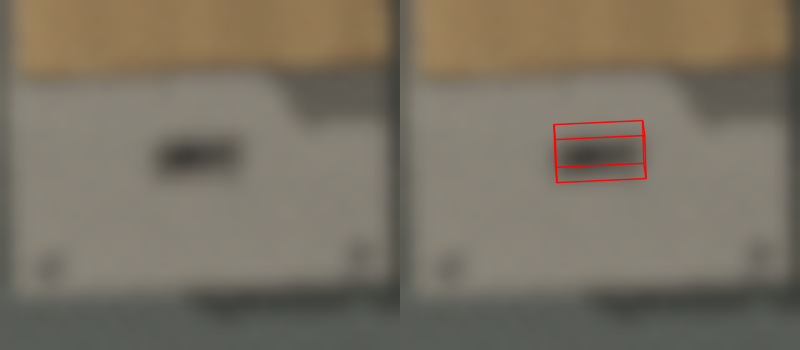

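```bash
python3 - <<'E'
from h import *
f=cv2.cvtColor(cv2.imread("pics/top1.png"),cv2.COLOR_BGR2GRAY).astype(float)
print(f[180:192,252:268].astype(int))
c=f[180:192,256:264].mean(1); d=c[[1,2,9,10]].mean()-c; print(d.round(1)); d=np.clip(d,0,None);d[d<4]=0
print("centroid row",(d*np.arange(180,192)).sum()/d.sum(),"width",d.sum()/d.max())
r=f[184:188,248:272].mean(0); e=110*0+np.median(r[[0,1,2,-1,-2,-3]])-r; e[e<6]=0; print("centroid col",(e*np.arange(248,272)).sum()/e.sum(),e.round(0))
E
```

```text
[[132 133 132 131 131 132 132 132 131 132 132 132 132 131 132 128]
 [132 132 132 132 132 132 132 131 131 132 132 132 133 132 131 130]
 [132 132 132 132 130 129 127 127 127 127 128 128 130 131 132 131]
 [132 132 130 126 119 115 111 112 112 112 112 115 122 128 130 131]
 [131 130 126 115 101  91  84  86  87  89  91 101 115 127 130 131]
 [130 130 123 105  85  69  62  65  72  76  82  95 113 127 130 130]
 [131 129 123 107  87  76  73  78  83  88  93 102 116 128 131 130]
 [132 130 125 114 103 100 100 103 105 108 108 113 122 129 131 130]
 [132 131 129 123 120 119 121 121 122 122 121 122 126 129 129 130]
 [131 131 130 129 130 129 130 129 129 129 128 128 128 129 130 130]
 [131 130 131 131 131 131 132 131 131 130 130 129 130 129 130 130]
 [130 131 130 130 130 132 131 131 131 130 130 129 130 130 130 130]]
[-1.9 -1.9  1.9 16.3 38.6 54.1 44.8 24.8  8.8  0.8 -0.8 -0.7]
centroid row 185.26517678452302 width 3.4658959537572254
centroid col 259.1344816164293 [ 0.  0.  0.  0.  0.  0.  7. 21. 37. 47. 51. 48. 44. 41. 38. 28. 15.  0.
  0.  0.  0.  0.  0.  0.]
```

```bash
cat >> h.py <<'E'
def plan(P,Rw,n,P0=None,R0=None):
    "n rows from the pose now to P,Rw, straight"
    s=arm.observe(); M=R.from_quat(s["tcp_rot"]) if R0 is None else R.from_matrix(R0); p=s["ee_pos"] if P0 is None else P0
    rv=(M.inv()*R.from_matrix(Rw)).as_rotvec(); d=(np.array(P)-p)/n
    for i in range(n):
        Mi=M*R.from_rotvec(rv*i/n); print((Mi.inv().apply(d)*1e3).round(1),np.degrees(rv/n).round(2))
S=np.array([.6497,-.057,.095]); YAW=-2.2
def slotpose(h,dx=0,dy=0,tip=.080,tilt=35):
    "TCP with blade tip at h above mouth; dx up slope, dy left"
    T=Rz(YAW)@R.from_euler("y",-35,degrees=True).as_matrix()
    G=Rgrip(YAW,tilt)
    return S+T@np.array([dx,dy,h])-tip*G[:,1],G
E
python3 - <<'E'
from h import *
np.set_printoptions(suppress=True)
P,G=slotpose(.035); print(P); 
Q=P+[0,0,.06]; plan(Q,G,13)
E
```

```text
[ 0.58378733 -0.05446789  0.18920249]
[ 0.8  0.1 30. ] [0.39 1.24 2.67]
[ 0.2  0.3 30. ] [0.39 1.24 2.67]
[-0.4  0.5 30. ] [0.39 1.24 2.67]
[-1.1  0.7 30. ] [0.39 1.24 2.67]
[-1.7  1.  30. ] [0.39 1.24 2.67]
[-2.3  1.3 29.9] [0.39 1.24 2.67]
[-2.9  1.6 29.8] [0.39 1.24 2.67]
[-3.4  2.  29.8] [0.39 1.24 2.67]
[-4.   2.3 29.7] [0.39 1.24 2.67]
[-4.5  2.7 29.6] [0.39 1.24 2.67]
[-5.   3.1 29.4] [0.39 1.24 2.67]
[-5.5  3.6 29.3] [0.39 1.24 2.67]
[-5.9  4.1 29.1] [0.39 1.24 2.67]
```

>>> arm_command:
  increments:
    - {"linear": [0.8,0,30],"delta_rot": [0.4,1.2,2.7]}
    - {"linear": [0,0,30],"delta_rot": [0.4,1.2,2.7]}
    - {"linear": [0,0.5,30],"delta_rot": [0.4,1.2,2.7]}
    - {"linear": [-1,0.5,30],"delta_rot": [0.4,1.2,2.7]}
    - {"linear": [-2,1,30],"delta_rot": [0.4,1.2,2.7]}
    - {"linear": [-2,1,30],"delta_rot": [0.4,1.2,2.7]}
    - {"linear": [-3,1.5,30],"delta_rot": [0.4,1.2,2.7]}
    - {"linear": [-3,2,30],"delta_rot": [0.4,1.2,2.7]}

```text
time: 6.9
ee_pos: [0.5493, 0.0903, 0.2477]
tcp_rot: [-0.104, -0.691, 0.697, -0.161]
wrist_force: [-0.3, -0.8, -1.1]
opening: 0.249
```

```bash
python3 - <<'E'
from h import *
np.set_printoptions(suppress=True)
state(); P,G=slotpose(.035); plan(P,G,7); to(P,G)
E
```

```text
t 6.9 p [0.5493 0.0903 0.2477] q [-0.1042 -0.6908  0.697  -0.1615] F [-0.3 -0.8 -1.1] op 0.249
[ 0.2  9.5 20.8] [0.28 0.93 1.9 ]
[ 0.2  9.5 20.8] [0.28 0.93 1.9 ]
[ 0.1  9.6 20.7] [0.28 0.93 1.9 ]
[ 0.1  9.7 20.7] [0.28 0.93 1.9 ]
[ 0.1  9.8 20.6] [0.28 0.93 1.9 ]
[ 0.1  9.9 20.6] [0.28 0.93 1.9 ]
[ 0.1 10.  20.5] [0.28 0.93 1.9 ]
lin(mm, tool axes now) [  1.3  66.2 145.6] rotvec [ 1.97  6.53 13.28] j [ 0.08 -0.35  2.06 -0.03  1.05  1.58]
```

>>> arm_command:
  increments:
    - {"linear": [0,9.5,21],"delta_rot": [0.3,0.9,1.9]}
    - {"linear": [0,9.5,21],"delta_rot": [0.3,0.9,1.9]}
    - {"linear": [0,9.5,21],"delta_rot": [0.3,0.9,1.9]}
    - {"linear": [0,9.5,21],"delta_rot": [0.3,0.9,1.9]}
    - {"linear": [0,9.5,21],"delta_rot": [0.3,0.9,1.9]}
    - {"linear": [0,10,20.5],"delta_rot": [0.3,0.9,1.9]}
    - {"linear": [0,10,20.5],"delta_rot": [0.3,1,1.9]}
    - {"linear": [0,0,0],"delta_rot": [0,0,0]}

```text
time: 7.7
ee_pos: [0.5829, -0.0557, 0.1876]
tcp_rot: [-0.224, -0.67, 0.679, -0.197]
wrist_force: [-0.1, -0.3, -0.4]
opening: 0.251
```

```bash
cat > look.py <<'E'
from h import *
import sys
np.set_printoptions(suppress=True)
s=state(); M=R.from_quat(s["tcp_rot"]).as_matrix(); T=np.c_[-M[:,0],-M[:,2],-M[:,1]]
f=arm.grab_frame("scene")[:,:,::-1]; t=arm.grab_frame("top")[:,:,::-1]
A=up(f,210,160,100,100,4);B=up(t,232,160,50,50,8);b2=None
cv2.imwrite(f"pics/{sys.argv[1]}.png",np.hstack([A,B])); cv2.imwrite(f"pics/{sys.argv[1]}_t.png",t); cv2.imwrite(f"pics/{sys.argv[1]}_s.png",f)
D=B.copy();E=A.copy(); g=s["ee_pos"]-.0171*M[:,1]
tool(D,"top",g,T,(232,160),8); slotdraw(D,"top",S,YAW,(232,160),8,(255,0,255)); tool(E,"scene",g,T,(210,160),4); slotdraw(E,"scene",S,YAW,(210,160),4,(255,0,255))
cv2.imwrite(f"pics/{sys.argv[1]}_o.png",np.hstack([E,D]))
T0=Rz(YAW)@R.from_euler("y",-35,degrees=True).as_matrix()
print("tip in slot frame mm",((s["ee_pos"]+.08*M[:,1]-S)@T0*1e3).round(1)); P,G=slotpose(.035);to(P,G)
E
python3 look.py a1
```

```text
t 7.7 p [ 0.5829 -0.0557  0.1876] q [-0.2239 -0.6704  0.6793 -0.1973] F [-0.1 -0.3 -0.4] op 0.251
tip in slot frame mm [-2.1 -1.3 34.1]
lin(mm, tool axes now) [1.6 1.  0.2] rotvec [-0.02  0.09  0.1 ] j [-0.24 -0.36  2.22  0.18  0.69  1.26]
```

View pics/a1.png

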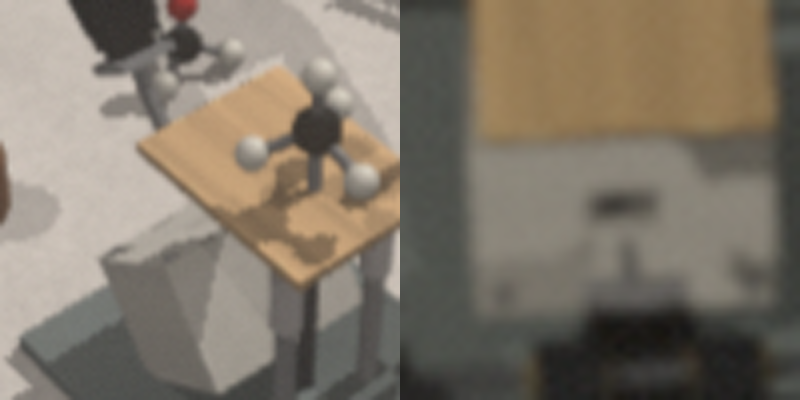

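View pics/a1_o.png

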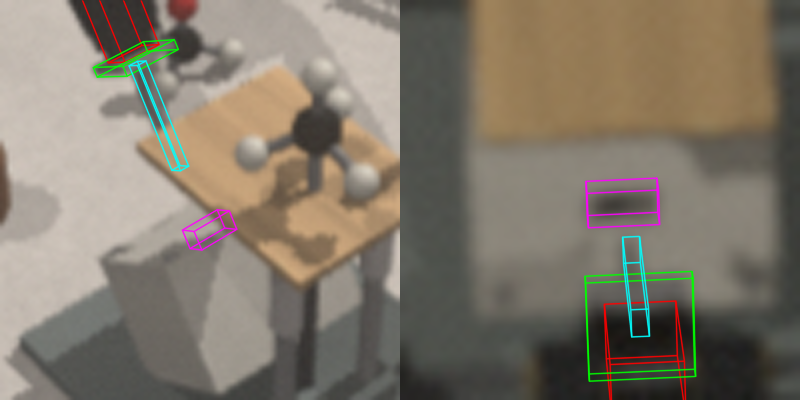

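>>> arm_command:
  increments:
    - {"linear": [-0.5,4,1],"delta_rot": [0,0,0]}
    - {"linear": [-0.5,5,1],"delta_rot": [0,0,0]}
    - {"linear": [-0.5,5,1],"delta_rot": [0,0,0]}
    - {"linear": [-0.5,5,1],"delta_rot": [0,0,0]}
    - {"linear": [0,5,1],"delta_rot": [0,0,0]}
    - {"linear": [0,4,1],"delta_rot": [0,0,0]}
    - {"linear": [0,0,0.5],"delta_rot": [0,0,0]}
    - {"linear": [0,0,0],"delta_rot": [0,0,0]}

```text
time: 8.6
ee_pos: [0.6034, -0.0616, 0.1718]
tcp_rot: [-0.226, -0.669, 0.679, -0.201]
wrist_force: [1.0, 0.9, -0.6]
opening: 0.251
```

```bash
python3 look.py a2
```

```text
t 8.6 p [ 0.6034 -0.0616  0.1718] q [-0.2257 -0.6694  0.6786 -0.2013] F [ 1.   0.9 -0.6] op 0.251
tip in slot frame mm [ 6.5 -6.4  9.3]
lin(mm, tool axes now) [  6.5 -25.4  -6.4] rotvec [-0.04  0.14 -0.19] j [-0.25 -0.29  2.2   0.2   0.63  1.23]
```

View pics/a2.png

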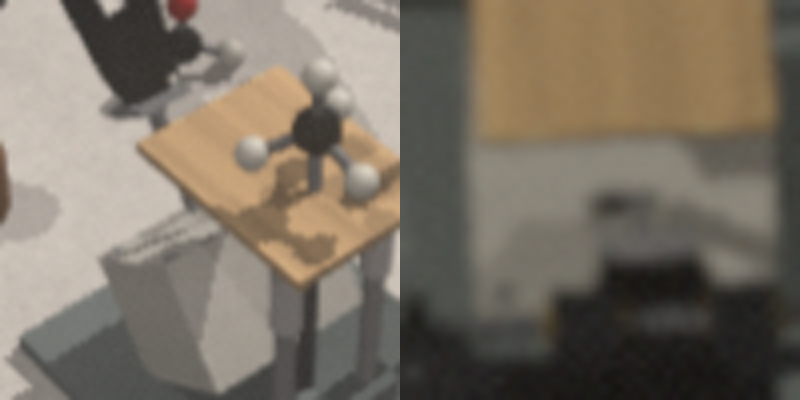

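View pics/a2_o.png

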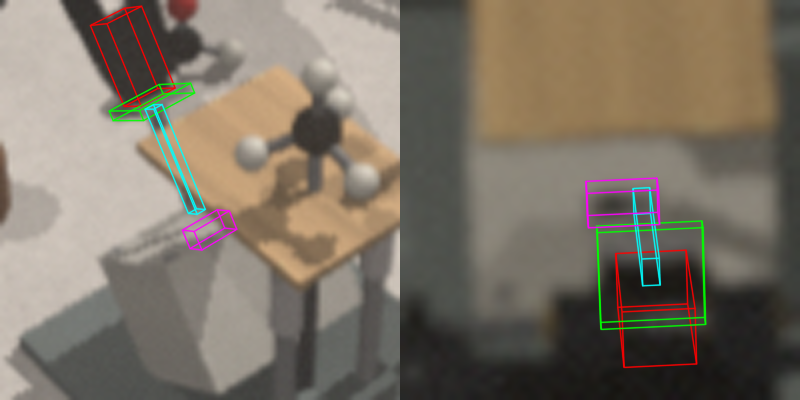

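```bash
python3 look.py a3; python3 look.py a3b
```

```text
t 8.7 p [ 0.6035 -0.0616  0.1722] q [-0.2259 -0.6693  0.6785 -0.2015] F [-0.   0.4 -0.8] op 0.246
tip in slot frame mm [ 6.9 -6.4  9.6]
lin(mm, tool axes now) [  6.6 -25.3  -6.3] rotvec [-0.04  0.15 -0.2 ] j [-0.25 -0.29  2.2   0.2   0.63  1.23]
t 8.8 p [ 0.6035 -0.0616  0.1723] q [-0.2259 -0.6693  0.6785 -0.2016] F [ 0.2 -0.9 -0.9] op 0.25
tip in slot frame mm [ 7.  -6.4  9.7]
lin(mm, tool axes now) [  6.5 -25.4  -6.3] rotvec [-0.04  0.15 -0.2 ] j [-0.25 -0.29  2.2   0.2   0.63  1.23]
```

View pics/a3_o.png

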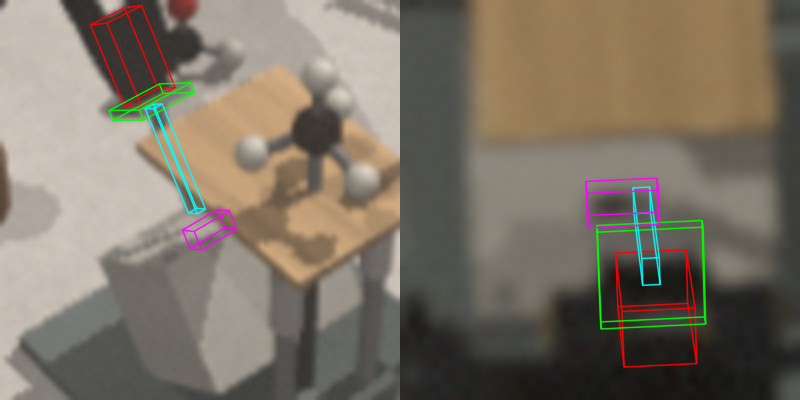

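```bash
python3 - <<'E'
from h import *
f=cv2.imread("pics/a3_s.png");t=cv2.imread("pics/a3_t.png");g=cv2.imread("pics/a1_s.png")
cv2.imwrite("pics/z1.png",np.hstack([up(g,190,80,80,140,5),up(f,190,80,80,140,5)])[100:700])
cv2.imwrite("pics/z2.png",up(t,215,130,90,130,6)[:600])
E
```

```text
(no output)
```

View pics/z1.png

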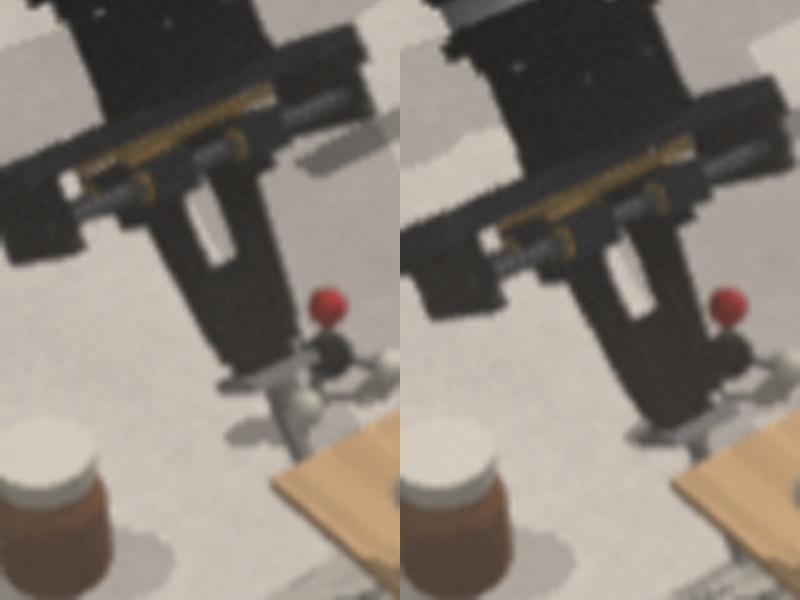

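View pics/a3_s.png

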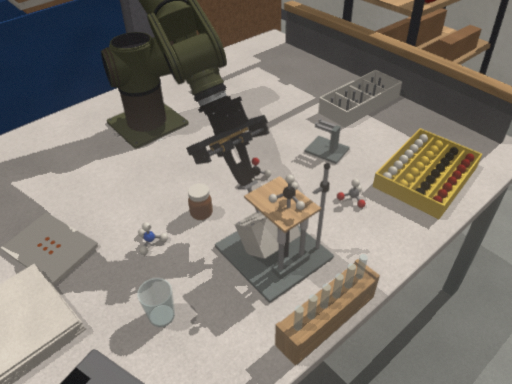

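>>> arm_command:
  increments:
    - {"linear": [2,0,0.5],"delta_rot": [0,0,0]}
    - {"linear": [2,0,0.5],"delta_rot": [0,0,0]}
    - {"linear": [2,0,0.5],"delta_rot": [0,0,0]}
    - {"linear": [1,0,0],"delta_rot": [0,0,0]}
    - {"linear": [0,0,0],"delta_rot": [0,0,0]}
    - {"linear": [0,0,0],"delta_rot": [0,0,0]}
    - {"linear": [0,0,0],"delta_rot": [0,0,0]}
    - {"linear": [0,0,0],"delta_rot": [0,0,0]}

```text
time: 9.7
ee_pos: [0.5977, -0.0628, 0.168]
tcp_rot: [-0.226, -0.669, 0.679, -0.201]
wrist_force: [-0.9, -0.7, -0.9]
opening: 0.25
```

```bash
python3 look.py a4
```

```text
t 9.7 p [ 0.5977 -0.0628  0.168 ] q [-0.2258 -0.6694  0.6785 -0.2015] F [-0.9 -0.7 -0.9] op 0.25
tip in slot frame mm [-0.2 -7.9  9.5]
lin(mm, tool axes now) [ -0.6 -25.5  -7.8] rotvec [-0.04  0.15 -0.17] j [-0.25 -0.3   2.22  0.21  0.63  1.22]
```

View pics/a4_o.png

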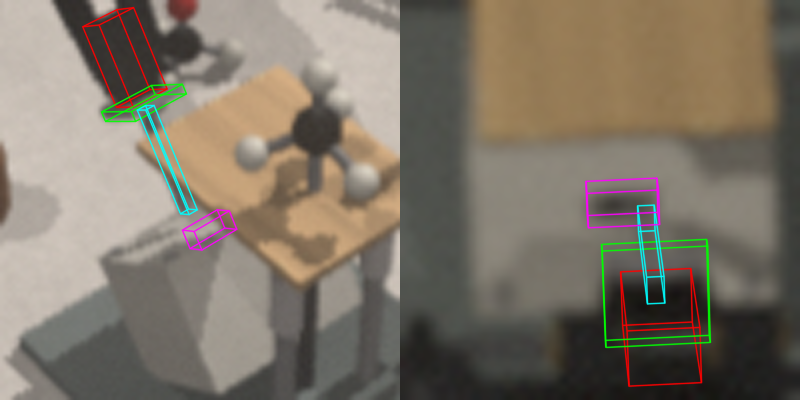

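View pics/a4.png

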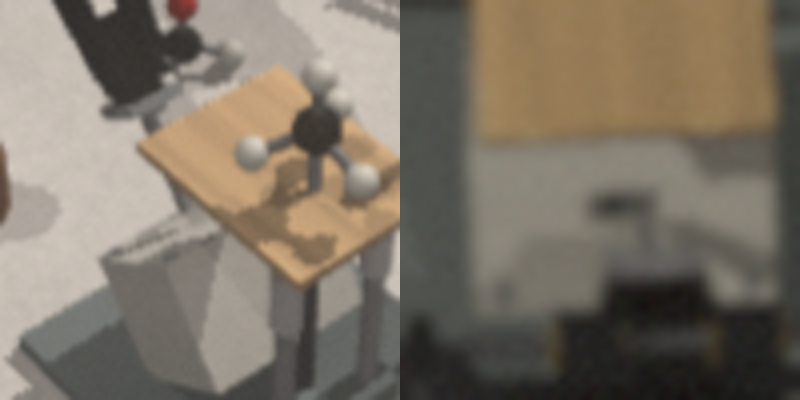

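The top view puts the blade end at (646,208), on the right end of the slot, as the model predicts. Going in.

>>> arm_command:
  increments:
    - {"linear": [0,3,0],"delta_rot": [0,0,0]}
    - {"linear": [0,3,0],"delta_rot": [0,0,0]}
    - {"linear": [0,3,0],"delta_rot": [0,0,0]}
    - {"linear": [0,3,0],"delta_rot": [0,0,0]}
    - {"linear": [0,3,0],"delta_rot": [0,0,0]}
    - {"linear": [0,3,0],"delta_rot": [0,0,0]}
    - {"linear": [0,3,0],"delta_rot": [0,0,0]}
    - {"linear": [0,0,0],"delta_rot": [0,0,0]}

```text
time: 10.6
ee_pos: [0.6105, -0.0635, 0.151]
tcp_rot: [-0.226, -0.669, 0.678, -0.202]
wrist_force: [3.0, 0.1, -0.9]
opening: 0.251
```

```bash
python3 look.py a5
```

```text
t 10.6 p [ 0.6105 -0.0635  0.151 ] q [-0.2264 -0.6691  0.6785 -0.2019] F [ 3.   0.1 -0.9] op 0.251
tip in slot frame mm [  0.6  -8.  -11.8]
lin(mm, tool axes now) [ -0.  -46.6  -7.9] rotvec [-0.06  0.13 -0.26] j [-0.25 -0.24  2.2   0.22  0.59  1.21]
```

View pics/a5.png

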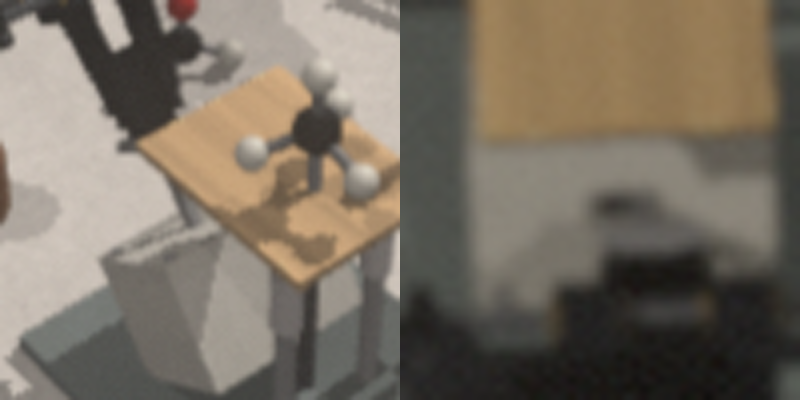

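>>> arm_command:
  increments:
    - {"linear": [-0.8,2,0],"delta_rot": [0,0,0]}
    - {"linear": [0,2,0],"delta_rot": [0,0,0]}
    - {"linear": [0,2,0],"delta_rot": [0,0,0]}
    - {"linear": [0,2,0],"delta_rot": [0,0,0]}
    - {"linear": [0,2,0],"delta_rot": [0,0,0]}
    - {"linear": [0,2,0],"delta_rot": [0,0,0]}
    - {"linear": [0,0,0],"delta_rot": [0,0,0]}
    - {"linear": [0,0,0],"delta_rot": [0,0,0]}

```text
time: 11.5
ee_pos: [0.6175, -0.0636, 0.1413]
tcp_rot: [-0.226, -0.669, 0.679, -0.201]
wrist_force: [3.9, -0.1, -1.3]
opening: 0.246
```

```bash
cat > st.py <<'E'
from h import *
np.set_printoptions(suppress=True)
s=state(); M=R.from_quat(s["tcp_rot"]).as_matrix(); T0=Rz(YAW)@R.from_euler("y",-35,degrees=True).as_matrix()
print("tip slot mm",((s["ee_pos"]+.08*M[:,1]-S)@T0*1e3).round(1),"F slot",(s["wrist_force"]@T0).round(1)); P,G=slotpose(.035);print("rot err",np.degrees(R.from_matrix(M.T@G).as_rotvec()).round(2))
E
python3 st.py
```

```text
t 11.5 p [ 0.6175 -0.0636  0.1413] q [-0.2259 -0.6693  0.6785 -0.2015] F [ 3.9 -0.1 -1.3] op 0.246
tip slot mm [  0.6  -7.9 -23.8] F slot [ 2.5  0.1 -3.3]
rot err [-0.04  0.14 -0.19]
```

>>> arm_command:
  increments:
    - {"linear": [0,0,-2],"delta_rot": [0,0,0]}
    - {"linear": [-0.5,0,-2],"delta_rot": [0,0,0]}
    - {"linear": [0,0,-2],"delta_rot": [0,0,0]}
    - {"linear": [0,0,-2],"delta_rot": [0,0,0]}
    - {"linear": [0,0,-2],"delta_rot": [0,0,0]}
    - {"linear": [0,0,-2],"delta_rot": [0,0,0]}
    - {"linear": [0,0,-2],"delta_rot": [0,0,0]}
    - {"linear": [0,0,-2],"delta_rot": [0,0,0]}

```text
time: 12.3
ee_pos: [0.6182, -0.0477, 0.1414]
tcp_rot: [-0.226, -0.669, 0.679, -0.201]
wrist_force: [1.7, -5.3, -0.4]
opening: 0.252
```

```bash
python3 st.py; python3 - <<'E'
from h import *
f=arm.grab_frame("scene")[:,:,::-1]; cv2.imwrite("pics/b1_s.png",f)
g=cv2.imread("pics/scene0.png")
cv2.imwrite("pics/b1.png",np.hstack([up(g,270,150,80,110,5),up(f,270,150,80,110,5)]))
E
```

```text
t 12.3 p [ 0.6182 -0.0477  0.1414] q [-0.2256 -0.6692  0.6788 -0.2014] F [ 1.7 -5.3 -0.4] op 0.252
tip slot mm [  0.7   8.  -23.7] F slot [ 1.3 -5.2 -1.5]
rot err [-0.07  0.17 -0.16]
```

View pics/b1.png

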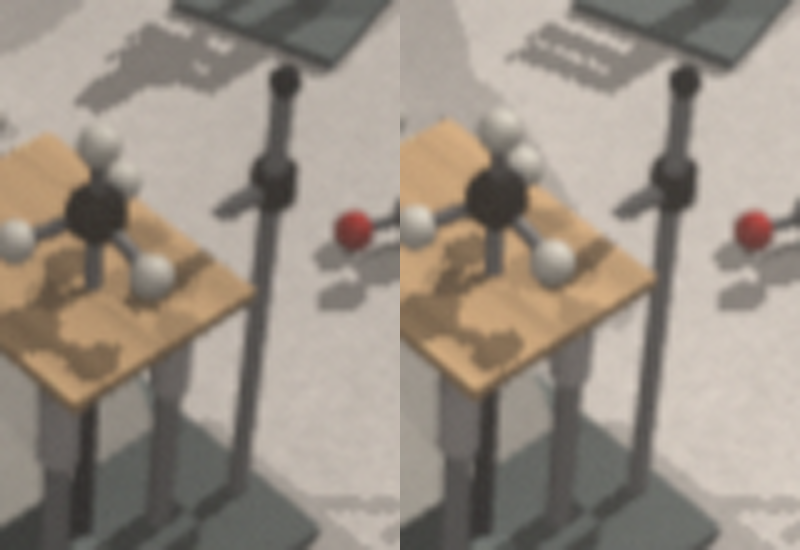

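Lift is under way: the platform corner moved from (255,290) to (655−400,277), and the model and pointer are unchanged. Finishing this stroke, then back for the next.

>>> arm_command:
  increments:
    - {"linear": [0,0,-1.5],"delta_rot": [0,0,0]}
    - {"linear": [0,0,1.5],"delta_rot": [0,0,0]}
    - {"linear": [0,-5,0],"delta_rot": [0,0,0]}
    - {"linear": [0,-6,0],"delta_rot": [0,0,0]}
    - {"linear": [0,0,0],"delta_rot": [0,0,0]}
    - {"linear": [0,0,4],"delta_rot": [0,0,0]}
    - {"linear": [0,0,6],"delta_rot": [0,0,0]}
    - {"linear": [0,0,5],"delta_rot": [0,0,0]}

```text
time: 13.15
ee_pos: [0.6112, -0.0627, 0.1504]
tcp_rot: [-0.226, -0.67, 0.678, -0.201]
wrist_force: [1.1, 0.3, -0.3]
opening: 0.244
```

```bash
python3 st.py
```

```text
t 13.15 p [ 0.6112 -0.0627  0.1504] q [-0.2256 -0.6695  0.6785 -0.2012] F [ 1.1  0.3 -0.3] op 0.244
tip slot mm [  0.7  -7.2 -12.7] F slot [ 0.7  0.3 -0.9]
rot err [-0.02  0.13 -0.14]
```

>>> arm_command:
  increments:
    - {"linear": [0,0,2.3],"delta_rot": [0,0,0]}
    - {"linear": [0,0,0],"delta_rot": [0,0,0]}
    - {"linear": [0,3,0],"delta_rot": [0,0,0]}
    - {"linear": [0,4,0],"delta_rot": [0,0,0]}
    - {"linear": [0,4,0],"delta_rot": [0,0,0]}
    - {"linear": [0,0,0],"delta_rot": [0,0,0]}
    - {"linear": [0,0,-1],"delta_rot": [0,0,0]}
    - {"linear": [0,0,-2],"delta_rot": [0,0,0]}

```text
time: 13.95
ee_pos: [0.6177, -0.0619, 0.1415]
tcp_rot: [-0.226, -0.669, 0.679, -0.201]
wrist_force: [0.2, -3.5, -0.3]
opening: 0.253
```

```bash
python3 st.py
```

```text
t 13.95 p [ 0.6177 -0.0619  0.1415] q [-0.2256 -0.6694  0.6786 -0.2013] F [ 0.2 -3.5 -0.3] op 0.253
tip slot mm [  0.8  -6.2 -23.7] F slot [ 0.1 -3.5 -0.5]
rot err [-0.04  0.15 -0.14]
```

>>> arm_command:
  increments:
    - {"linear": [0,0,-2],"delta_rot": [0,0,0]}
    - {"linear": [0,0,-2],"delta_rot": [0,0,0]}
    - {"linear": [0,0,-2],"delta_rot": [0,0,0]}
    - {"linear": [0,0,-2],"delta_rot": [0,0,0]}
    - {"linear": [0,0,-2],"delta_rot": [0,0,0]}
    - {"linear": [0,0,-2],"delta_rot": [0,0,0]}
    - {"linear": [0,0,-2],"delta_rot": [0,0,0]}
    - {"linear": [0,0,-1.5],"delta_rot": [0,0,0]}

```text
time: 14.75
ee_pos: [0.6184, -0.0462, 0.1418]
tcp_rot: [-0.226, -0.669, 0.678, -0.201]
wrist_force: [-1.2, -3.8, -1.5]
opening: 0.251
```

```bash
python3 st.py; python3 - <<'E'
from h import *
f=arm.grab_frame("scene")[:,:,::-1]; cv2.imwrite("pics/b2_s.png",f)
g=cv2.imread("pics/scene0.png")
cv2.imwrite("pics/b2.png",np.hstack([up(g,290,165,40,55,10),up(f,290,165,40,55,10)]))
E
```

```text
t 14.75 p [ 0.6184 -0.0462  0.1418] q [-0.2257 -0.6694  0.6785 -0.2015] F [-1.2 -3.8 -1.5] op 0.251
tip slot mm [  1.1   9.6 -23.5] F slot [-1.7 -3.9 -0.6]
rot err [-0.03  0.15 -0.17]
```

View pics/b2.png

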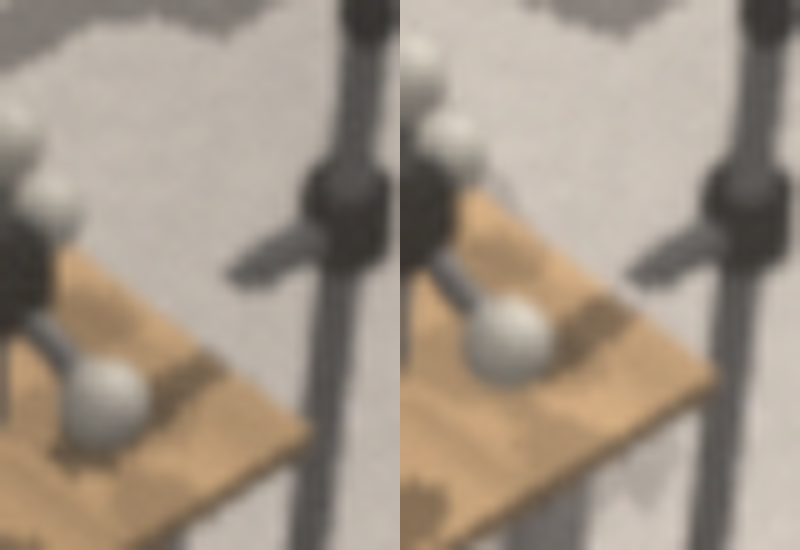

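```bash
cat > lvl.py <<'E'
from h import *
np.set_printoptions(precision=4,suppress=True)
u=lambda X,o,k:(np.array(X,float)+.5)/k-.5+np.array(o)
b=lambda *X:u(X,(290,165),10); c1=lambda *X:u(X,(210,150),5); c3=lambda *X:u(X,(215,120),6)
# platform initial fit, top z=.188; corners local (+-.0655, +-.05)
L=np.array([[-1,1],[-1,-1],[1,1],[1,-1]])*[.0655,.05]
obs_t=np.array([c3(162,345),c3(383,338),c3(152,68),c3(370,65)])
obs_s=np.array([[c1(378,403)],[c1(172,232)],[c1(556,290)],[c1(350,135)]])[:,0]
# scene: right-low corner(378,403)=back-right ; (172,232)=front-right ; (556,290)=back-left ; (350,135)=front-left
obs_s=np.array([c1(350,135),c1(172,232),c1(556,290),c1(378,403)])
def W(p,z): return np.c_[(L@R.from_euler("z",p[2]).as_matrix()[:2,:2].T)+p[:2],np.full(4,z)]
f=lambda p: np.r_[(proj("top",W(p,.188))-obs_t).ravel(),(proj("scene",W(p,.188))-obs_s).ravel()]
f2=lambda p:(proj("scene",W(p,.188))-obs_s).ravel()
f3=lambda p:(proj("top",W(p,.188))-obs_t).ravel()
for F in(f,f2,f3):
    r=least_squares(F,[.72,-.06,-.04]); print(r.x[:2],np.degrees(r.x[2]),"res",r.fun.round(2))
E
python3 lvl.py
```

```text
[ 0.7192 -0.0594] -2.213452849962514 res [-0.18  0.04 -0.13 -0.47 -0.51  0.31 -0.74 -0.79 -0.2  -0.71 -0.51 -0.52
  0.3   0.43 -0.89  0.81]
[ 0.7195 -0.0588] -1.6195944439435088 res [-0.28 -0.76 -0.29 -0.31  0.67  0.07 -0.12  0.72]
[ 0.7184 -0.0604] -3.041244492849529 res [-0.14  0.02 -0.06  0.04  0.21  0.27  0.   -0.33]
```

```bash
python3 - <<'E'
from h import *
f=cv2.imread("pics/b2_s.png"); t=cv2.imread("pics/top1.png")
cv2.imwrite("pics/p1.png",np.hstack([up(f,302,172,25,36,16),up(t,218,125,25,36,16)]))
E
```

```text
(no output)
```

View pics/p1.png

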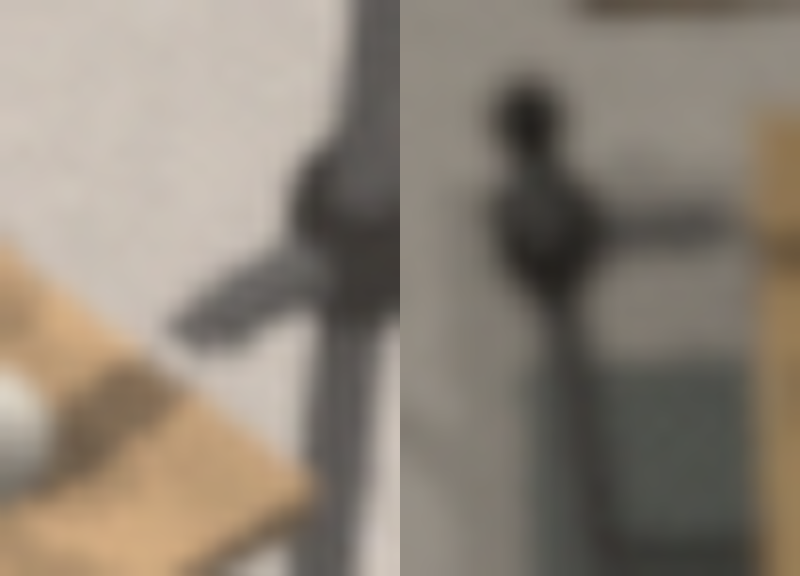

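```bash
cat > lvl2.py <<'E'
exec(open("lvl.py").read())
tip_s=np.array([313.4,192.5]); tip_t=np.array([238.5,138.5])
P,res=tri(tip_s,tip_t); print("tri",P,res)
for name,F in(("both",f),("scene",f2),("top",f3)):
    p=least_squares(F,[.72,-.06,-.04]).x
    c,s_=np.cos(p[2]),np.sin(p[2])
    g=lambda q:(proj("scene",[p[0]+c*q[0]-s_*.0525,p[1]+s_*q[0]+c*.0525,q[1]])[0]-tip_s)
    q=least_squares(g,[.04,.21]).x; print(name,"local x",q[0],"z tip",q[1],"need",q[1]-.184)
# platform height now from back-left corner in scene, b2 right panel
    k=lambda z:(proj("scene",W(p,z[0])[2])[0]-b(312+4,375))-(proj("scene",W(p,.188)[2])[0]-b(312,432))
    z=least_squares(k,[.2]); print("lift now",z.x-.188,z.fun)
E
python3 lvl2.py
```

```text
[ 0.7192 -0.0594] -2.213452849962514 res [-0.18  0.04 -0.13 -0.47 -0.51  0.31 -0.74 -0.79 -0.2  -0.71 -0.51 -0.52
  0.3   0.43 -0.89  0.81]
[ 0.7195 -0.0588] -1.6195944439435088 res [-0.28 -0.76 -0.29 -0.31  0.67  0.07 -0.12  0.72]
[ 0.7184 -0.0604] -3.041244492849529 res [-0.14  0.02 -0.06  0.04  0.21  0.27  0.   -0.33]
tri [ 0.7584 -0.0077  0.2092] [-0.042   0.0084 -0.0462 -0.0322]
both local x 0.03791901033844592 z tip 0.21016142863253462 need 0.026161428632534622
lift now [0.0161] [0.2619 0.0305]
scene local x 0.03726133195778993 z tip 0.2088871570620733 need 0.024887157062073312
lift now [0.0161] [0.2656 0.0311]
top local x 0.03932953523197658 z tip 0.21215828375969542 need 0.028158283759695424
lift now [0.0161] [0.2545 0.0293]
```

Lift so far is 16.1 mm, which agrees with about two teeth, and the target is about 25–26 mm. Doing one more full stroke, then measuring again.

>>> arm_command:
  increments:
    - {"linear": [0,0,1],"delta_rot": [0,0,0]}
    - {"linear": [0,-5,0],"delta_rot": [0,0,0]}
    - {"linear": [0,-6,0],"delta_rot": [0,0,0]}
    - {"linear": [0,0,0],"delta_rot": [0,0,0]}
    - {"linear": [0,0,4],"delta_rot": [0,0,0]}
    - {"linear": [0,0,6],"delta_rot": [0,0,0]}
    - {"linear": [0,0,6],"delta_rot": [0,0,0]}
    - {"linear": [0,0,2],"delta_rot": [0,0,0]}

```text
time: 15.6
ee_pos: [0.6112, -0.066, 0.1505]
tcp_rot: [-0.226, -0.669, 0.679, -0.201]
wrist_force: [-0.2, 3.9, 0.1]
opening: 0.252
```

>>> arm_command:
  increments:
    - {"linear": [0,0,0],"delta_rot": [0,0,0]}
    - {"linear": [0,3,0],"delta_rot": [0,0,0]}
    - {"linear": [0,4,0],"delta_rot": [0,0,0]}
    - {"linear": [0,4,0],"delta_rot": [0,0,0]}
    - {"linear": [0,0,0],"delta_rot": [0,0,0]}
    - {"linear": [0,0,-1],"delta_rot": [0,0,0]}
    - {"linear": [0,0,-2],"delta_rot": [0,0,0]}
    - {"linear": [0,0,-2],"delta_rot": [0,0,0]}

```text
time: 16.4
ee_pos: [0.6178, -0.0607, 0.1417]
tcp_rot: [-0.226, -0.669, 0.679, -0.202]
wrist_force: [-1.4, -3.2, 0.1]
opening: 0.253
```

```bash
python3 st.py
```

```text
t 16.4 p [ 0.6178 -0.0607  0.1417] q [-0.2255 -0.6689  0.679  -0.2016] F [-1.4 -3.2  0.1] op 0.253
tip slot mm [  1.   -5.1 -23.5] F slot [-1.  -3.2  0.8]
rot err [-0.1   0.2  -0.17]
```

>>> arm_command:
  increments:
    - {"linear": [0,0,-2],"delta_rot": [0,0,0]}
    - {"linear": [0,0,-2],"delta_rot": [0,0,0]}
    - {"linear": [0,0,-2],"delta_rot": [0,0,0]}
    - {"linear": [0,0,-2],"delta_rot": [0,0,0]}
    - {"linear": [0,0,-2],"delta_rot": [0,0,0]}
    - {"linear": [0,0,-2],"delta_rot": [0,0,0]}
    - {"linear": [0,0,-2],"delta_rot": [0,0,0]}
    - {"linear": [0,0,-0.5],"delta_rot": [0,0,0]}

```text
time: 17.2
ee_pos: [0.6185, -0.0459, 0.1419]
tcp_rot: [-0.226, -0.669, 0.679, -0.202]
wrist_force: [-0.3, -6.4, -0.3]
opening: 0.253
```

```bash
python3 st.py; python3 - <<'E'
from h import *
f=np.mean([arm.grab_frame("scene")[:,:,::-1].astype(float) for _ in range(3)],0).astype(np.uint8); cv2.imwrite("pics/b3_s.png",f)
cv2.imwrite("pics/b3.png",up(f,295,165,40,35,16))
cv2.imwrite("pics/b3w.png",up(f,210,140,130,110,6))
E
```

```text
t 17.2 p [ 0.6185 -0.0459  0.1419] q [-0.2257 -0.6692  0.6787 -0.2017] F [-0.3 -6.4 -0.3] op 0.253
tip slot mm [  1.3   9.8 -23.5] F slot [-0.2 -6.4 -0.2]
rot err [-0.05  0.18 -0.2 ]
```

View pics/b3.png

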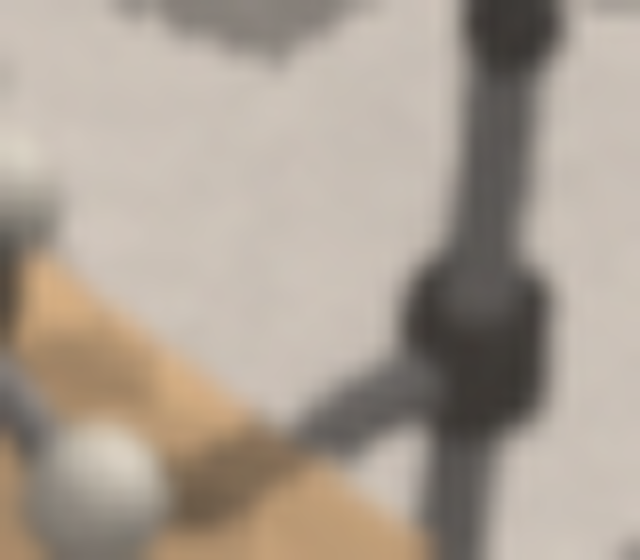

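View pics/b3w.png

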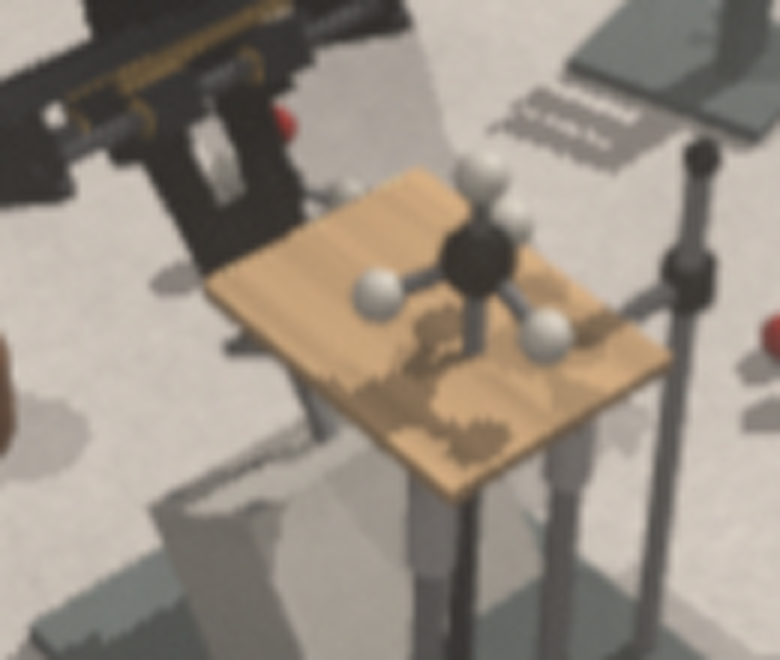

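```bash
cat > edge.py <<'E'
from h import *
import sys
def edge(fn,show=False):
    f=cv2.imread(fn).astype(float); d=f[:,:,2]-f[:,:,0]
    d=cv2.GaussianBlur(d,(3,3),.6)
    xs=[];ys=[]
    for x in range(283,320):
        col=d[150:225,x]; 
        # topmost crossing of half level, sustained
        th=36
        idx=[i for i in range(len(col)-3) if col[i]<th<=col[i+1] and col[i+2]>th]
        if not idx: continue
        i=idx[0]; y=150+i+(th-col[i])/(col[i+1]-col[i]); xs.append(x);ys.append(y)
    xs=np.array(xs);ys=np.array(ys)
    # robust line
    best=None
    for i in range(len(xs)):
        for j in range(i+8,len(xs)):
            m=(ys[j]-ys[i])/(xs[j]-xs[i]); r=abs(ys-ys[i]-m*(xs-xs[i])); n=(r<.25).sum()
            if .5<m<1 and (best is None or n>best[0]): best=(n,r<.25)
    p=np.polyfit(xs[best[1]],ys[best[1]],1); return p,best[0],len(xs),xs[best[1]]
for fn in sys.argv[1:]:
    p,n,N,x=edge(fn); print(fn,"slope",p[0].round(3),"y@313.4",np.polyval(p,313.4).round(2),"y@300",np.polyval(p,300).round(2),n,N,x.min(),x.max())
E
python3 edge.py pics/scene0.png pics/a1_s.png pics/a3_s.png pics/b1_s.png pics/b2_s.png pics/b3_s.png
python3 - <<'E'
from h import *
f=np.mean([cv2.imread(f"pics/{n}.png").astype(float) for n in("scene0","a1_s","a3_s","a4_s","b1_s")],0)
print(f[184:202,308:326].mean(2).astype(int))
E
```

```text
pics/scene0.png slope 0.768 y@313.4 201.39 y@300 191.09 22 37 283 319
pics/a1_s.png slope 0.769 y@313.4 201.31 y@300 191.0 23 37 283 319
pics/a3_s.png slope 0.77 y@313.4 201.29 y@300 190.98 23 37 283 319
pics/b1_s.png slope 0.762 y@313.4 198.36 y@300 188.15 22 37 283 319
pics/b2_s.png slope 0.757 y@313.4 195.06 y@300 184.92 23 37 283 319
pics/b3_s.png slope 0.753 y@313.4 191.97 y@300 181.88 23 37 283 319
[[189 189 188 187 187 190 190 190 188 187 185 159  96  62  64  75  81  80]
 [189 189 188 188 190 190 191 189 187 185 183 155  86  60  59  64  68  69]
 [189 188 188 189 189 189 189 188 187 184 177 148  91  63  58  57  59  59]
 [187 187 188 188 189 188 187 186 183 174 155 127  98  79  64  58  57  57]
 [187 187 189 190 188 188 185 176 159 141 121 105  99  91  75  59  56  56]
 [189 188 188 189 188 182 170 149 122 107 102  98  95  89  76  59  57  56]
 [190 189 187 188 186 169 139 118 104 100  95  93  90  84  71  58  57  57]
 [191 189 188 184 167 139 110  98  95  95  96 107 120 105  68  59  58  61]
 [191 190 189 181 151 112 101  98  95 106 134 156 163 139  82  72  71  84]
 [191 191 191 186 170 142 119 122 123 141 172 185 178 145  91  82  85 108]
 [189 190 191 190 187 176 162 165 165 174 186 188 176 138  90  85  90 118]
 [186 188 189 190 190 189 185 185 186 188 191 189 173 130  89  85  92 126]
 [182 185 187 188 190 189 187 186 187 188 189 189 170 122  90  87  92 132]
 [175 178 180 184 187 188 188 187 187 187 188 186 165 115  89  87  94 138]
 [163 168 173 177 182 185 187 188 189 188 188 186 162 108  88  88  96 143]
 [152 152 154 165 177 184 187 188 188 190 188 184 160 106  88  88 100 149]
 [138 129 129 146 167 181 185 186 187 189 189 186 158 101  87  89 104 151]
 [118 110 114 127 148 170 181 182 185 189 188 186 156  97  87  88 106 152]]
```

```bash
cat > lvl3.py <<'E'
exec(open("lvl.py").read().split("for F in")[0])
tip=np.array([313.5,192.45]); ys={"b1":198.36,"b2":195.06,"b3":191.97}
import sys
for nm,F in(("both",f),("scene",f2),("top",f3)):
    p=least_squares(F,[.72,-.06,-.04]).x; c,s=np.cos(p[2]),np.sin(p[2])
    def ye(z,x,off=.05):
        q=np.linspace(-.06,.065,200); Q=proj("scene",np.c_[p[0]+c*q-s*off,p[1]+s*q+c*off,np.full(200,z)])
        return np.interp(x,Q[:,0],Q[:,1])
    bias=201.35-ye(.188,313.4)
    zz=np.linspace(.18,.23,501); Y=np.array([ye(z,313.4) for z in zz])+bias
    L={k:np.interp(-v,-Y,zz)-.188 for k,v in ys.items()}
    Yt=np.array([ye(z,313.5,.0525) for z in zz])+bias
    zt=np.interp(-tip[1],-Yt,zz); print(nm,"bias",bias.round(2),{k:round(v*1e3,2) for k,v in L.items()},"ztip",zt.round(4),"need lift",((zt-.184)*1e3).round(2),"px/mm",((Y[0]-Y[-1])/50).round(3))
E
python3 lvl3.py
```

```text
both bias -0.74 {'b1': np.float64(7.97), 'b2': np.float64(16.67), 'b3': np.float64(24.72)} ztip 0.2086 need lift 24.57 px/mm 0.382Traceback (most recent call last):
  File "lvl3.py", line 5, in <module>
    p=least_squares(F,[.72,-.06,-.04]).x; c,s=np.cos(p[2]),np.sin(p[2])
      ~~~~~~~~~~~~~^^^^^^^^^^^^^^^^^^^
    return func(*args, **kwargs)
    vector_fun = VectorFunction(
        fun_wrapped,
    ...<6 lines>...
        workers=workers
    )
    self._update_fun()
    ~~~~~~~~~~~~~~~~^^
    self.f = self.fun_wrapped(xp_copy(self.x))
             ~~~~~~~~~~~~~~~~^^^^^^^^^^^^^^^^^
    return np.atleast_1d(self.fun(x))
                         ~~~~~~~~^^^
    return self.f(x, *self.args, **self.kwargs)
           ~~~~~~^^^^^^^^^^^^^^^^^^^^^^^^^^^^^^
  File "<string>", line 13, in <lambda>
  File "<string>", line 11, in W
ValueError: matmul: Input operand 0 does not have enough dimensions (has 0, gufunc core with signature (n?,k),(k,m?)->(n?,m?) requires 1)
```

```bash
python3 - <<'E'
from h import *
f=cv2.imread("pics/b3_s.png").astype(float); d=f[:,:,2]-f[:,:,0]
for x in (297,300,303,306,309,311,317,319): print(x,d[176:204,x].astype(int))
E
```

```text
297 [20 18 15 16 31 59 76 76 76 72 64 59 51 35 19 10 10 14 17 18 17 19 28 45
 59 64 69 75]
300 [19 20 20 20 21 22 37 60 74 71 64 60 59 61 60 44 28 21 20 19 17 16 15 15
 29 53 68 72]
303 [20 20 20 20 20 20 20 21 32 56 69 66 64 62 64 61 42 26 23 19 18 16 15 25
 49 66 66 64]
306 [19 20 20 20 20 20 20 20 19 21 27 50 72 79 75 72 68 57 44 38 34 38 54 66
 68 74 77 72]
309 [19 20 20 19 20 20 19 20 20 20 20 19 22 40 63 69 56 44 44 42 41 51 62 65
 72 79 80 80]
311 [18 19 19 19 20 19 19 18 20 20 20 20 20 21 26 36 45 45 45 50 62 69 71 73
 76 78 79 80]
317 [19 20 19 18 20 20 19 20 20 19 19 17 13  8  8  8  9 13 21 37 59 71 72 70
 70 64 50 35]
319 [18 19 19 18 20 19 18 17 17 16 15 11  6  7  7 10 16 19 20 20 31 53 68 72
 65 47 29 20]
```

```bash
sed -i 's/th=36/th=47/' edge.py; python3 edge.py pics/scene0.png pics/a1_s.png pics/a3_s.png pics/b1_s.png pics/b2_s.png pics/b3_s.png
```

```text
pics/scene0.png slope 0.77 y@313.4 202.08 y@300 191.76 22 37 283 319
pics/a1_s.png slope 0.771 y@313.4 201.92 y@300 191.6 22 37 283 319
pics/a3_s.png slope 0.77 y@313.4 201.91 y@300 191.58 22 37 283 319
pics/b1_s.png slope 0.766 y@313.4 199.01 y@300 188.75 22 37 283 319
pics/b2_s.png slope 0.76 y@313.4 195.72 y@300 185.54 22 37 283 319
pics/b3_s.png slope 0.755 y@313.4 192.59 y@300 182.47 22 37 283 319
```

```bash
cat > rod.py <<'E'
exec(open("lvl.py").read().split("for F in")[0]); fb=f
I=np.mean([cv2.cvtColor(cv2.imread(f"pics/{n}.png"),cv2.COLOR_BGR2GRAY).astype(float) for n in("scene0","a1_s","a3_s","a4_s","b1_s","a5_s","a2_s")],0)
x0,y0,w,h=305,182,14,15; SS=16
Ip=I[y0:y0+h,x0:x0+w]
p=least_squares(fb,[.72,-.06,-.04]).x; c,s=np.cos(p[2]),np.sin(p[2])
m=np.ones((h,w),bool); m[-4:,:3]=False
def geo(q): # q: localx, z, r
    base=np.array([p[0]+c*q[0]-s*YT,p[1]+s*q[0]+c*YT,q[1]]); ex=np.array([c,s,0]);ey=np.array([-s,c,0])
    a=np.linspace(0,2*np.pi,24,endpoint=False); ring=base+q[2]*(np.cos(a)[:,None]*ex+np.sin(a)[:,None]*[0,0,1])
    return base,np.r_[ring,ring+.03*ey]
def ren(q):
    _,P=geo(q); u_=proj("scene",P); hu=cv2.convexHull(((u_-[x0,y0]+.5)*SS-.5).astype(np.float32))
    M=np.zeros((h*SS,w*SS),np.uint8); cv2.fillPoly(M,[np.round(hu*16).astype(np.int32)],255,cv2.LINE_AA,4)
    M=cv2.GaussianBlur(M.astype(np.float32)/255,(0,0),q[3]*SS); M=cv2.resize(M,(w,h),interpolation=cv2.INTER_AREA)
    return 189-q[4]*M
for YT in(.0515,.0525,.0535):
    r=least_squares(lambda v:((ren(v*[.01,.01,.001,.1,100])-Ip)[m]),np.array([3.8,21.,3.,6,.93]),diff_step=.005,x_scale=[.1,.1,.5,1,.1])
    q=r.x*[.01,.01,.001,.1,100]
    print("YT",YT,q.round(4),"rms",np.sqrt((r.fun**2).mean()).round(2),"tip px",proj("scene",geo(q)[0])[0].round(2))
    # image-relative: line-of-sight calibration by edge observed at z=.188
    qq=np.linspace(-.06,.065,300)
    def ye(z,x): 
        Q=proj("scene",np.c_[p[0]+c*qq-s*.05,p[1]+s*qq+c*.05,np.full(300,z)]); return np.interp(x,Q[:,0],Q[:,1])
    bias=201.97-ye(.188,313.4); 
    print("  bias",bias.round(2),"z corrected",(q[1]+bias/382).round(4),"lift b3",[((201.97-v)/.382).round(2) for v in(199.01,195.72,192.59)])
cv2.imwrite("pics/rod.png",np.hstack([cv2.resize(np.clip(k,0,255).astype(np.uint8),None,fx=18,fy=18,interpolation=cv2.INTER_NEAREST) for k in(Ip,ren(q))]))
E
python3 rod.py
```

```text
YT 0.0515 [ 0.0399  0.2128  0.004   0.7954 93.8027] rms 4.27 tip px [313.8  192.25]Traceback (most recent call last):
  File "rod.py", line 25, in <module>
    print("  bias",bias.round(2),"z corrected",(q[1]+bias/382).round(4),"lift b3",[((201.97-v)/.382).round(2) for v in(199.01,195.72,192.59)])
                                                                                   ^^^^^^^^^^^^^^^^^^^^^^^
AttributeError: 'float' object has no attribute 'round'
```

```bash
sed -i 's/((201.97-v)\/.382).round(2)/round((201.97-v)\/.382,2)/' rod.py; python3 rod.py
```

```text
YT 0.0515 [ 0.0399  0.2128  0.004   0.7954 93.8027] rms 4.27 tip px [313.8  192.25]
  bias -0.12 z corrected 0.2125 lift b3 [7.75, 16.36, 24.55]
YT 0.0525 [ 0.039   0.2116  0.004   0.8046 95.576 ] rms 4.28 tip px [313.82 192.26]
  bias -0.12 z corrected 0.2113 lift b3 [7.75, 16.36, 24.55]
YT 0.0535 [  0.0375   0.2099   0.0032   1.071  118.2904] rms 4.9 tip px [313.6  192.29]
  bias -0.12 z corrected 0.2096 lift b3 [7.75, 16.36, 24.55]
```

View pics/rod.png

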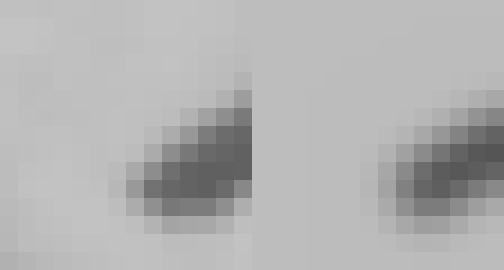

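```bash
python3 - <<'E'
from h import *
np.set_printoptions(suppress=True,linewidth=180)
f=np.mean([cv2.imread(f"pics/{n}.png").astype(float) for n in("top0","top1","a1_t","a2_t","a3_t","a4_t","a5_t")],0)
g=f.mean(2); d=f[:,:,2]-f[:,:,0]
print("grey rod rows132-145 cols 228-246"); print(g[132:146,228:247].astype(int))
print("R-B cols 236-246 rows 136-142"); print(d[136:142,234:248].astype(int))
for x in(242,244,247,252,262,266,270,273): print("back edge col",x,d[126:137,x].astype(int), "front",d[172:184,x].astype(int))
print("left edge rows"); 
for y in(145,150,155,160,165,170): print(y,d[y,236:246].astype(int))
E
```

```text
grey rod rows132-145 cols 228-246
[[101 127 138 140 139 140 140 141 142 141 138 134 127 123 121 120 118 119 122]
 [102 129 138 137 137 137 139 140 141 141 139 134 125 118 115 113 113 115 118]
 [102 126 134 131 129 130 133 136 137 137 136 132 124 116 113 112 112 114 117]
 [ 89 113 124 123 122 123 126 129 130 130 129 127 121 116 113 112 112 113 116]
 [ 69  89 107 114 117 117 119 119 119 119 121 121 120 116 113 112 111 112 112]
 [ 53  65  85 100 104 105 105 103 103 106 110 115 117 115 113 112 111 108 105]
 [ 46  48  66  81  87  88  87  85  86  90  97 106 110 111 109 107 105 101  94]
 [ 42  41  54  70  77  80  79  78  80  85  93  99 100  98  97  94  93  89  80]
 [ 36  42  59  77  87  91  91  91  93  99 104 104  97  90  85  82  81  79  75]
 [ 37  49  74  96 106 110 110 110 111 114 115 111 102  95  89  86  84  84  84]
 [ 42  65  93 112 119 120 120 120 120 119 119 115 110 107 104 101  99 100 101]
 [ 54  81 106 119 123 123 122 122 120 120 118 114 114 116 114 111 109 109 111]
 [ 62  86 110 120 123 122 122 121 120 119 119 116 116 119 119 114 112 111 114]
 [ 64  84 106 119 122 122 120 119 118 1
[... 648 characters left out ...]
52 [16 16 16 16 21 35 52 59 60 61 59] front [63 62 63 62 55 36 20 17 16 16 16 16]
back edge col 262 [16 16 16 19 29 45 56 57 53 47 42] front [61 62 61 58 42 23 16 16 16 17 16 14]
back edge col 266 [16 16 17 21 34 46 50 47 46 47 51] front [60 60 61 58 42 22 16 15 16 16 16 16]
back edge col 270 [16 16 16 22 34 45 46 44 43 44 44] front [63 63 62 58 42 22 13 12 13 14 15 16]
back edge col 273 [16 16 16 23 38 56 61 61 61 61 61] front [62 62 61 55 39 20 12 12 12 14 15 15]
left edge rows
145 [14 15 15 20 39 57 64 62 59 57]
150 [ 3  3  3 14 35 50 57 55 45 29]
155 [ 4  3  4 12 33 53 63 65 63 61]
160 [ 4  4  3 10 30 52 63 65 64 63]
165 [ 3  3  3  7 22 45 61 64 64 63]
170 [ 2  2  3  6 19 38 56 64 65 64]
```

```bash
python3 - <<'E'
from h import *
np.set_printoptions(suppress=True,precision=4)
# top: back edge pts, front pts, left pts (half-level), z=.188
B=[onz("top",q,.188) for q in((242,131.5),(247,131.15),(273,130.0))]
Fr=[onz("top",q,.188) for q in((244,177.3),(252,176.9),(262,176.2),(270,176.2),(273,176.05))]
Lf=[onz("top",q,.188) for q in((240.0,145),(240.0,150),(240.2,155),(240.3,160),(240.65,165),(240.9,170))]
print(np.array(B),np.array(Fr),np.array(Lf))
a=np.radians(-2.3); ex=np.array([np.cos(a),np.sin(a)]); ey=np.array([-ex[1],ex[0]])
b=np.mean([ex@q[:2] for q in B]); fr=np.mean([ex@q[:2] for q in Fr]); l=np.mean([ey@q[:2] for q in Lf]); print("length",b-fr,"b",[ex@q[:2] for q in B])
for z in(.207,.209,.211):
    r=onz("top",(234.,138.97),z); e=onz("top",(238.3,139.0),z)
    print(z,"local x (from middle)",ex@r[:2]-(b+fr)/2,"end beyond left edge",ey@e[:2]-l)
E
```

```text
[[ 0.7852 -0.0191  0.188 ]
 [ 0.785  -0.0329  0.188 ]
 [ 0.7822 -0.1049  0.188 ]] [[ 0.6546 -0.0139  0.188 ]
 [ 0.6538 -0.0355  0.188 ]
 [ 0.6535 -0.0627  0.188 ]
 [ 0.6516 -0.0843  0.188 ]
 [ 0.6513 -0.0924  0.188 ]] [[ 0.7467 -0.0104  0.188 ]
 [ 0.7324 -0.0093  0.188 ]
 [ 0.7181 -0.0087  0.188 ]
 [ 0.7039 -0.0078  0.188 ]
 [ 0.6897 -0.0076  0.188 ]
 [ 0.6756 -0.0072  0.188 ]]
length 0.13083589239959936 b [np.float64(0.7852916113189417), np.float64(0.7856919282154525), np.float64(0.7857936564321367)]
0.207 local x (from middle) 0.0377820686107837 end beyond left edge 0.0032003027978526957
0.209 local x (from middle) 0.037080581915512556 end beyond left edge 0.003170017801421319
0.211 local x (from middle) 0.03637909522024141 end beyond left edge 0.0031397328049899455
```

```bash
python3 - <<'E'
from h import *
np.set_printoptions(suppress=True,linewidth=180)
f=np.mean([cv2.imread(f"pics/{n}.png").astype(float) for n in("scene0","a1_s","a2_s","a3_s","a4_s","a5_s")],0)
cv2.imwrite("pics/avg0.png",f.astype(np.uint8))
d=f[:,:,2]-f[:,:,0]; g=f.mean(2)
print("back edge columns (vertical profile)")
for x in(290,295,300,305,310,315): print(x,d[205:235,x].astype(int))
print("right(y-) edge columns")
for x in(250,255,260,265,270,275): print(x,d[194:230,x].astype(int))
print("front edge cols")
for x in(250,255,260,265,270,275): print(x,d[174:200,x].astype(int))
print("row profile near right tip rows 204-214")
for y in range(204,214): print(y,d[y,312:328].astype(int))
E
```

```text
back edge columns (vertical profile)
290 [33 37 46 61 70 70 68 70 71 73 74 74 73 61 49 47 47 47 47 48 53 59 50 35 24 17 15 15 14 15]
295 [49 50 52 53 47 41 57 68 69 68 67 68 71 73 73 75 75 75 69 53 34 25 18 16 15 15 15 16 15 16]
300 [16 15 14 13 19 30 42 61 72 73 71 70 69 67 68 63 49 34 18 10  9  8  5  4  3  4  4  7 10 10]
305 [32 32 37 53 65 72 76 69 64 63 63 62 57 45 31 16 10  9  8  8  8  8  8  8  8  9  8  6  4  4]
310 [68 69 71 73 75 76 77 78 76 63 44 31 22 20 19 19 20 20 19 19 20 19 18 19 19 18 18 18 18 15]
315 [70 70 69 68 69 69 57 38 25 21 19 19 19 18 19 19 19 18 18 19 19 20 20 20 19 19 19 19 18 18]
right(y-) edge columns
250 [70 68 68 68 69 69 62 49 37 25 20 19 18 19 18 19 19 19 19 18 18 16 15 15 15 15 16 16 14 12 10 11 11 12 11 11]
255 [73 74 73 73 72 69 68 68 70 71 68 56 39 26 17 14 14 13 14 14 15 16 16 16 16 17 15 12 13 12 13 13 14 13 14 13]
260 [71 72 73 73 74 74 74 74 72 71 69 69 69 72 72 63 46 29 20 16 16 15 17 17 17 14 11 12 13 13 13 14 13 13 12 13]
265 [70 70 70 71 72 73 74 75 75 75 75 74 74 72 70 70 70 63 51 46 41 38 26 16 14 13 13 13 14 15 16 16 16 16 15 16]
270 [51 
[... 619 characters left out ...]
72 73 75 75 74 70 51 29 18 16 15 14]
275 [16 17 18 25 47 69 73 71 71 72 74 74 74 74 73 74 73 73 73 72 55 31 20 19 18 17]
row profile near right tip rows 204-214
204 [69 71 69 64 48 30 22 18 12  7  6  7 11 17 18 18]
205 [69 70 70 70 64 51 37 24 12  7  6  7 10 15 19 18]
206 [68 69 69 70 69 67 58 43 21  9  6  7 12 17 19 19]
207 [70 69 68 69 70 70 70 63 45 20  7  8 14 18 19 19]
208 [71 69 68 68 68 68 69 64 45 22  8  8 14 19 19 19]
209 [73 71 70 69 67 63 57 47 31 15  7  8 14 18 19 19]
210 [74 73 71 69 62 50 39 30 19  9  7 10 14 18 18 20]
211 [75 74 67 57 47 34 26 16 10  7  6 11 15 18 18 19]
212 [73 65 53 38 30 25 20 12  7  6  7 11 16 18 19 19]
213 [59 48 34 25 21 21 17 12  7  6  7 12 17 18 20 19]
```

```bash
cat > fit.py <<'E'
from h import *
np.set_printoptions(suppress=True,precision=4)
back=[(310,216.07),(315,212.6),(300,222.75),(305,219.3)]
right=[(250,202.75),(255,206.85),(260,211.05)]
front=[(250,191.65),(255,188.9),(260,186.3),(265,183.35),(270,180.67),(275,177.86)]
left=[(313.4,201.97),(306,196.27),(300,191.65)]
t=np.linspace(-.07,.07,200)
def line(p,kind,z):
    c,s=np.cos(p[2]),np.sin(p[2])
    X,Y={"back":(0*t+.0655,t),"front":(0*t-.0655,t),"left":(t,0*t+.05),"right":(t,0*t-.05)}[kind]
    Q=proj("scene",np.c_[p[0]+c*X-s*Y,p[1]+s*X+c*Y,0*t+z]); return Q+[0,p[3]]
def yat(p,kind,z,x):
    Q=line(p,kind,z); o=np.argsort(Q[:,0]); return np.interp(x,Q[o,0],Q[o,1])
def res(p,use="blfr"):
    r=[]
    for k,z,o in(("back",.180,back),("right",.180,right),("front",.188,front),("left",.188,left)):
        r+= [(yat(p,k,z,x)-y)/len(o)**.5 for x,y in o]
    return np.array(r)
for fixed in(True,False):
    if fixed: r=least_squares(lambda q:res(np.r_[q,0]),[.7195,-.0588,-.038],x_scale=[.01,.01,.01]); p=np.r_[r.x,0]
    else: r=least_squares(res,[.7195,-.0588,-.038,0],x_scale=[.01,.01,.01,1]); p=r.x
    print(p,np.degrees(p[2]),"res",res(p).round(2))
    c,s=np.cos(p[2]),np.sin(p[2])
    def pt(lx,ly,z): return proj("scene",[p[0]+c*lx-s*ly,p[1]+s*lx+c*ly,z])[0]+[0,p[3]]
    print(" right corner model top",pt(.0655,.05,.188),"mid",pt(.0655,.05,.184))
    # rod axis line image: y=190.5-.57(x-317)
    for lx in(.0367,.0371,.0375,.0379):
        g=lambda z:(lambda q:q[1]-(190.5-.57*(q[0]-317)))(pt(lx,.058,z[0]))
        z=least_squares(g,[.209],x_scale=.001).x[0]; print(" lx",lx,"z axis",round(z,5),"tip px",pt(lx,.0525,z).round(2))
    for nm,y in(("b1",199.01),("b2",195.72),("b3",192.59)):
        z=least_squares(lambda z:yat(p,"left",z[0],313.4)-y,[.2],x_scale=.001).x[0]; print(nm,"lift",round((z-.188)*1e3,2))
E
python3 fit.py
```

```text
[ 0.717  -0.0579 -0.051   0.    ] -2.923172047208871 res [ 0.27  0.47 -0.02  0.18  0.01  0.23  0.4  -0.32 -0.28 -0.3  -0.18 -0.17
 -0.11 -0.17 -0.25 -0.32]
 right corner model top [320.7505 207.4679] mid [320.5898 208.8525]
 lx 0.0367 z axis 0.20621 tip px [312.66 193.  ]
 lx 0.0371 z axis 0.20674 tip px [312.81 192.91]
 lx 0.0375 z axis 0.20727 tip px [312.96 192.83]
 lx 0.0379 z axis 0.2078 tip px [313.11 192.74]
b1 lift 7.08
b2 lift 15.75
b3 lift 23.9
[ 0.7051 -0.0466 -0.0404  5.4564] -2.312089967418072 res [-0.    0.19 -0.26 -0.08 -0.03  0.1   0.18 -0.02  0.   -0.03  0.08  0.08
  0.13 -0.12 -0.09 -0.07]
 right corner model top [320.3847 207.0883] mid [320.2277 208.4712]
 lx 0.0367 z axis 0.20525 tip px [312.25 193.24]
 lx 0.0371 z axis 0.20577 tip px [312.4  193.15]
 lx 0.0375 z axis 0.20629 tip px [312.55 193.07]
 lx 0.0379 z axis 0.20681 tip px [312.7  192.98]
b1 lift 7.34
b2 lift 16.05
b3 lift 24.25
```

```bash
cat > fit2.py <<'E'
from h import *
np.set_printoptions(suppress=True,precision=3)
cor=np.array([279.13,175.58])
for yaw in(-1.8,-2.2,-2.6):
    a=np.radians(yaw); ex=np.array([np.cos(a),np.sin(a),0]);ey=np.array([-np.sin(a),np.cos(a),0])
    # world point of the corner at z=.188 from the pixel itself
    W0=onz("scene",cor,.188)
    pt=lambda lx,ly,z: proj("scene",W0+ex*lx+ey*ly+[0,0,z-.188])[0]   # lx from front edge, ly beyond left edge
    bl=pt(.131,0,.188); e=pt(.1026,0,.188); sl=(bl-cor)[1]/(bl-cor)[0]
    r=pt(.1026,.0025,.209)-pt(.1026,.02,.209); asl=r[1]/r[0]
    out=[]
    for lx in(.1022,.1026,.103):
        z=least_squares(lambda z:(lambda q:q[1]-(190.15+asl*(q[0]-317.5)))(pt(lx,.009,z[0])),[.209],x_scale=.001).x[0]; out.append((round(z,5),pt(lx,.0025,z).round(2).tolist()))
    print(yaw,"edge slope",sl.round(3),"obs .770; backleft corner",bl,"frontright",pt(0,-.1,.188),"backright",pt(.131,-.1,.188),"axis slope",asl.round(3),out)
    for nm,y in(("scene0",201.97),("b1",199.01),("b2",195.72),("b3",192.59)):
        t=np.linspace(0,.131,200)
        f=lambda z:np.interp(313.4,*np.array([pt(q,0,z[0]) for q in t]).T)-y
        print("   ",nm,"lift",round((least_squares(f,[.2],x_scale=.001).x[0]-.188)*1e3,2),end="")
    print()
E
python3 fit2.py
```

```text
-1.8 edge slope 0.76 obs .770; backleft corner [321.095 207.459] frontright [243.446 195.323] backright [284.602 230.59 ] axis slope -0.605 [(np.float64(0.20647), [312.79, 193.0]), (np.float64(0.20701), [312.95, 192.91]), (np.float64(0.20756), [313.1, 192.82])]
    scene0 lift -0.97    b1 lift 6.93    b2 lift 15.63    b3 lift 23.81
-2.2 edge slope 0.77 obs .770; backleft corner [320.777 207.66 ] frontright [243.245 195.15 ] backright [284.012 230.607] axis slope -0.596 [(np.float64(0.20662), [312.55, 193.1]), (np.float64(0.20716), [312.71, 193.01]), (np.float64(0.20771), [312.86, 192.92])]
    scene0 lift 0.0    b1 lift 7.89    b2 lift 16.56    b3 lift 24.72
-2.6 edge slope 0.781 obs .770; backleft corner [320.457 207.858] frontright [243.046 194.975] backright [283.422 230.621] axis slope -0.587 [(np.float64(0.20678), [312.31, 193.2]), (np.float64(0.20732), [312.47, 193.11]), (np.float64(0.20786), [312.62, 193.02])]
    scene0 lift 0.99    b1 lift 8.86    b2 lift 17.51    b3 lift 25.65
```

```bash
cat > rod2.py <<'E'
from h import *
I=np.mean([cv2.cvtColor(cv2.imread(f"pics/{n}.png"),cv2.COLOR_BGR2GRAY).astype(float) for n in("scene0","a1_s","a2_s","a3_s","a4_s","a5_s","b1_s")],0)
x0,y0,w,h=306,185,12,12; SS=16; Ip=I[y0:y0+h,x0:x0+w]
W0=onz("scene",[279.13,175.58],.188); a_=np.radians(-2.2); ex=np.array([np.cos(a_),np.sin(a_),0]);ey=np.array([-np.sin(a_),np.cos(a_),0])
def ren(lx,z,r,sig,D,yt=.0025,box=False,cone=0):
    b=W0+ex*(lx+.0655)+ey*yt+[0,0,z-.188]
    if box: ring=np.array([b+r*(i*ex+j*np.array([0,0,1])) for i in(-1,1) for j in(-1,1)])
    else:
        t=np.linspace(0,2*np.pi,32,endpoint=False); ring=b+r*(np.cos(t)[:,None]*ex+np.sin(t)[:,None]*[0,0,1])
    P=np.r_[ring+cone*ey,ring+.03*ey,[b]]
    hu=cv2.convexHull(((proj("scene",P)-[x0,y0]+.5)*SS-.5).astype(np.float32))
    M=np.zeros((h*SS,w*SS),np.uint8); cv2.fillPoly(M,[np.round(hu*16).astype(np.int32)],255,cv2.LINE_AA,4)
    M=cv2.GaussianBlur(M.astype(np.float32)/255,(0,0),sig*SS,borderType=cv2.BORDER_REPLICATE); return 189-D*cv2.resize(M,(w,h),interpolation=cv2.INTER_AREA)
m=np.ones((h,w),bool); m[:2,-2:]=False; m[-2:,:3]=False; m[-3:,-1]=False
def fit(lx=None,**k):
    sc=np.array([.01,.001,.1,100]); 
    def F(v):
        L=lx if lx is not None else v[4]*.01
        z,r,s,D=v[:4]*sc; return (ren(L,z*10,r,s,D,**k)-Ip)[m]
    x=[2.08,3.5,6,.93]+([] if lx is not None else [3.8])
    q=least_squares(F,x,diff_step=.004,x_scale=[.02,.5,1,.1]+([] if lx is not None else [.05]))
    return q.x,np.sqrt((q.fun**2).mean())
for k in(dict(),dict(box=True),dict(cone=.004),dict(cone=.008),dict(cone=.012)):
    for lx in(None,.0365,.0372,.0379,.0386):
        x,e=fit(lx,**k); print(k,"lx",lx if lx else (x[4]*.01).round(4),"z",(x[0]/10).round(4),"r mm",x[1].round(2),"sig",(x[2]*.1).round(2),"D",(x[3]*100).round(0),"rms",e.round(2))
E
sed -i 's/sc=np.array(\[.01,.001,.1,100\])/sc=np.array([.01,.001,.1,100])/' rod2.py; python3 rod2.py
```

```text
{} lx 0.0395 z 0.2108 r mm 3.22 sig 1.08 D 118.0 rms 5.0
{} lx 0.0365 z 0.2074 r mm 3.07 sig 0.9 D 95.0 rms 9.47
{} lx 0.0372 z 0.2082 r mm 2.88 sig 0.94 D 105.0 rms 8.06
{} lx 0.0379 z 0.2091 r mm 3.19 sig 0.93 D 101.0 rms 6.74
{} lx 0.0386 z 0.2098 r mm 3.44 sig 0.86 D 98.0 rms 5.53
{'box': True} lx 0.0392 z 0.2104 r mm 2.98 sig 0.75 D 90.0 rms 4.4
{'box': True} lx 0.0365 z 0.2076 r mm 2.56 sig 0.68 D 82.0 rms 8.89
{'box': True} lx 0.0372 z 0.2082 r mm 2.19 sig 0.86 D 101.0 rms 7.42
{'box': True} lx 0.0379 z 0.2089 r mm 2.77 sig 0.76 D 86.0 rms 5.94
{'box': True} lx 0.0386 z 0.2097 r mm 2.54 sig 0.87 D 100.0 rms 4.85
{'cone': 0.004} lx 0.0368 z 0.207 r mm 3.85 sig 0.85 D 98.0 rms 4.26
{'cone': 0.004} lx 0.0365 z 0.2067 r mm 4.0 sig 0.79 D 93.0 rms 4.22
{'cone': 0.004} lx 0.0372 z 0.2074 r mm 4.03 sig 0.82 D 97.0 rms 4.34
{'cone': 0.004} lx 0.0379 z 0.2081 r mm 4.27 sig 0.78 D 95.0 rms 5.18
{'cone': 0.004} lx 0.0386 z 0.2088 r mm 4.01 sig 1.06 D 110.0 rms 6.46
{'cone': 0.008} lx 0.0353 z 0.205 r mm 4.12 sig 0.73 D 95.0 rms 4.13
{'cone': 0.008} lx 0.0365 z 0.2062 r mm 4.53 sig 0.79 D 96.0 rms 5.08
{'cone': 0.008} lx 0.0372 z 0.2068 r mm 3.98 sig 1.07 D 115.0 rms 6.74
{'cone': 0.008} lx 0.0379 z 0.2076 r mm 3.92 sig 1.2 D 126.0 rms 7.96
{'cone': 0.008} lx 0.0386 z 0.2082 r mm 4.15 sig 1.31 D 131.0 rms 9.1
{'cone': 0.012} lx 0.0345 z 0.2036 r mm 4.62 sig 0.77 D 96.0 rms 4.96
{'cone': 0.012} lx 0.0365 z 0.2054 r mm 5.77 sig 0.93 D 94.0 rms 7.48
{'cone': 0.012} lx 0.0372 z 0.2064 r mm 3.94 sig 1.42 D 150.0 rms 8.78
{'cone': 0.012} lx 0.0379 z 0.2069 r mm 5.42 sig 1.2 D 117.0 rms 9.37
{'cone': 0.012} lx 0.0386 z 0.2073 r mm 5.82 sig 1.23 D 120.0 rms 10.47
```

```bash
cat > rod3.py <<'E'
from h import *
names=("0","1")
def avg(L): return np.mean([cv2.cvtColor(cv2.imread(f"pics/{n}.png"),cv2.COLOR_BGR2GRAY).astype(float) for n in L],0)
Is=avg(("scene0","a1_s","a2_s","a3_s","a4_s","a5_s","b1_s")); It=avg(("top0","top1","a1_t","a2_t","a3_t","a4_t","a5_t"))
SS=16; a_=np.radians(-2.25); ex=np.array([np.cos(a_),np.sin(a_),0]);ey=np.array([-np.sin(a_),np.cos(a_),0]); ez=np.array([0,0,1.])
W0=onz("scene",[279.13,175.58],.188)  # front-left corner, scene
b=.78559; fr=b-.1309; l=np.mean([ey[:2]@onz("top",q,.188)[:2] for q in((240.0,145),(240.0,150),(240.2,155),(240.3,160),(240.65,165),(240.9,170))])
B=[onz("top",q,.188) for q in((242,131.5),(247,131.15),(273,130.0))]; bb=np.mean([ex@q for q in B]); Fr=[onz("top",q,.188) for q in((244,177.3),(252,176.9),(262,176.2),(270,176.2),(273,176.05))]; ff=np.mean([ex@q for q in Fr])
WT=ex*((bb+ff)/2-.0655)+ey*l+ez*.188
R_={"scene":(Is,306,185,12,12,W0),"top":(It,231,135,7,7,WT)}
tt=np.linspace(0,2*np.pi,24,endpoint=False)
def ren(n,lx,z,r,sig,yt,shape):
    _,x0,y0,w,h,W=R_[n]; bp=W+ex*(lx+.0655)+ey*yt+ez*(z-.188)
    cs=np.cos(tt)[:,None]*ex+np.sin(tt)[:,None]*ez; P=[bp+r*cs+.03*ey]
    if shape=="capsule":
        for f in np.linspace(0,np.pi/2,7): P.append(bp+ey*r+cs*r*np.cos(f)-ey*r*np.sin(f))
    elif shape=="cyl": P.append(bp+r*cs)
    elif shape=="box": P=[np.array([bp+r*(i*ex+j*ez)+k*ey for i in(-1,1) for j in(-1,1) for k in(0,.03)])]
    else: P+= [bp+r*cs+float(shape)*ey,bp[None]]
    hu=cv2.convexHull(((proj(n,np.vstack(P))-[x0,y0]+.5)*SS-.5).astype(np.float32))
    M=np.zeros((h*SS,w*SS),np.uint8); cv2.fillPoly(M,[np.round(hu*16).astype(np.int32)],255,cv2.LINE_AA,4)
    return cv2.resize(cv2.GaussianBlur(M.astype(np.float32)/255,(0,0),sig*SS,borderType=cv2.BORDER_REPLICATE),(w,h),interpolation=cv2.INTER_AREA)
ms=np.ones((12,12),bool); ms[:2,-2:]=False; ms[-2:,:3]=False; ms[-3:,-1]=False
def F(v,shape,yt,parts=False):
    lx,z,r=v[0]*.01,v[1]*.1,v[2]*.001
    A=(189-v[4]*100*ren("scene",lx,z,r,v[3],yt,shape)-Is[185:197,306:318])[ms]
    T=ren("top",lx,z,r,v[3],yt,shape); I=It[135:142,231:238]
    yy,xx=np.mgrid[0:7,0:7]; D=np.c_[np.ones(49),yy.ravel(),xx.ravel(),-T.ravel()]; k=np.linalg.lstsq(D,I.ravel(),rcond=None)[0]
    Bq=(D@k-I.ravel())
    return (A,Bq,k) if parts else np.r_[A,1.5*Bq]
for shape in("cyl","box","capsule",".004",".008"):
  for yt in(.0020,.0025,.0030):
    q=least_squares(F,[3.75,2.08,3.3,.7,.95],args=(shape,yt),diff_step=.004,x_scale=[.05,.02,.5,.1,.1])
    A,Bq,k=F(q.x,shape,yt,True); print(shape,yt,"lx",round(q.x[0]*10,2),"z",round(q.x[1]*100,2),"r",q.x[2:4].round(2),"rms scene",np.sqrt((A**2).mean()).round(2),"top",np.sqrt((Bq**2).mean()).round(2),"cost",round(q.cost))
E
python3 rod3.py
```

```text
cyl 0.002 lx 37.93 z 209.07 r [2.71 1.  ] rms scene 8.18 top 2.77 cost 4810
cyl 0.0025 lx 38.4 z 209.55 r [3.5  0.85] rms scene 6.06 top 3.48 cost 3078
cyl 0.003 lx 38.29 z 209.32 r [3.56 0.81] rms scene 5.45 top 3.2 cost 2511
box 0.002 lx 38.65 z 209.76 r [2.77 0.75] rms scene 5.58 top 4.37 cost 3088
box 0.0025 lx 38.37 z 209.47 r [2.63 0.8 ] rms scene 5.18 top 3.5 cost 2432
box 0.003 lx 38.57 z 209.64 r [3.1  0.66] rms scene 4.93 top 3.95 cost 2454
capsule 0.002 lx 38.09 z 208.93 r [3.61 0.9 ] rms scene 4.58 top 2.65 cost 1760
capsule 0.0025 lx 37.95 z 208.67 r [4.25 0.77] rms scene 4.15 top 2.58 cost 1497
capsule 0.003 lx 37.78 z 208.31 r [3.87 0.92] rms scene 4.37 top 2.54 cost 1606
.004 0.002 lx 37.72 z 208.21 r [3.8  0.92] rms scene 4.53 top 2.63 cost 1724
.004 0.0025 lx 37.5 z 207.82 r [3.57 1.1 ] rms scene 5.13 top 3.0 cost 2221
.004 0.003 lx 37.37 z 207.64 r [3.42 1.15] rms scene 5.61 top 3.51 cost 2737
.008 0.002 lx 37.5 z 207.48 r [4.6  0.89] rms scene 5.92 top 4.06 cost 3205
.008 0.0025 lx 37.08 z 206.94 r [3.45 1.32] rms scene 7.0 top 5.25 cost 4729
.008 0.003 lx 37.27 z 206.92 r [3.96 1.29] rms scene 7.67 top 5.12 cost 5293
```

The joint fit of pointer and platform in both cameras gives the tip at about 0.2087 m. That needs a lift of about 24.7 mm, and the edge-shift measurement gives 24.7 mm now, so it is level within my resolution of about ±0.8 mm. Backing off and withdrawing.

>>> arm_command:
  increments:
    - {"linear": [0,0,1.2],"delta_rot": [0,0,0]}
    - {"linear": [0,0,1],"delta_rot": [0,0,0]}
    - {"linear": [0,-4,0],"delta_rot": [0,0,0]}
    - {"linear": [0,-8,0],"delta_rot": [0,0,0]}
    - {"linear": [0,-12,0],"delta_rot": [0,0,0]}
    - {"linear": [0,-14,0],"delta_rot": [0,0,0]}
    - {"linear": [0,-14,0],"delta_rot": [0,0,0]}
    - {"linear": [0,-12,0],"delta_rot": [0,0,0]}

```text
time: 18.15
ee_pos: [0.5808, -0.0464, 0.195]
tcp_rot: [-0.226, -0.669, 0.678, -0.202]
wrist_force: [0.2, 0.3, -0.8]
opening: 0.249
```

```bash
python3 st.py; python3 - <<'E'
from h import *
f=np.mean([arm.grab_frame("scene")[:,:,::-1].astype(float) for _ in range(3)],0).astype(np.uint8); cv2.imwrite("pics/b4_s.png",f)
cv2.imwrite("pics/b4.png",np.hstack([up(f,295,165,40,48,10),up(f,205,90,70,96,5)]))
E
python3 edge.py pics/b4_s.png
```

```text
t 18.15 p [ 0.5808 -0.0464  0.195 ] q [-0.2257 -0.6695  0.6784 -0.2015] F [ 0.2  0.3 -0.8] op 0.249
tip slot mm [ 0.9  7.9 41.6] F slot [-0.3  0.3 -0.7]
rot err [-0.02  0.15 -0.18]
pics/b4_s.png slope 0.755 y@313.4 192.63 y@300 182.5 22 37 283 319
```

View pics/b4.png

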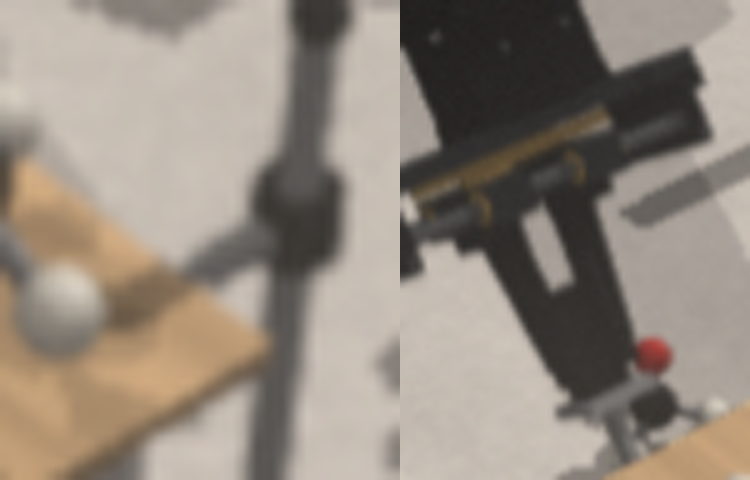

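```bash
python3 - <<'E'
from h import *
t=arm.grab_frame("top")[:,:,::-1]; cv2.imwrite("pics/b4_t.png",t); a=cv2.imread("pics/top1.png")
cv2.imwrite("pics/sh.png",np.hstack([up(a,222,120,130,80,3),up(t,222,120,130,80,3)])); cv2.imwrite("pics/sh2.png",np.hstack([up(a,222,120,40,40,10),up(t,222,120,40,40,10)]))
print(onz("top",(338,168),0))
E
```

```text
[ 0.70761089 -0.31245425  0.        ]
```

View pics/sh.png

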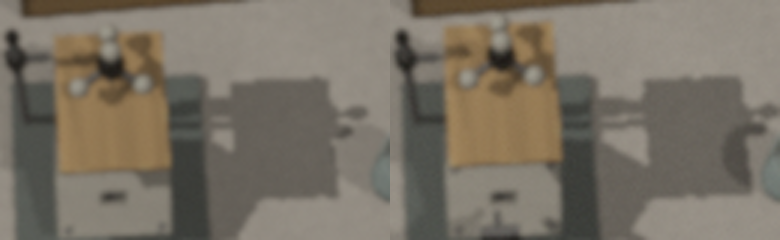

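View pics/sh2.png

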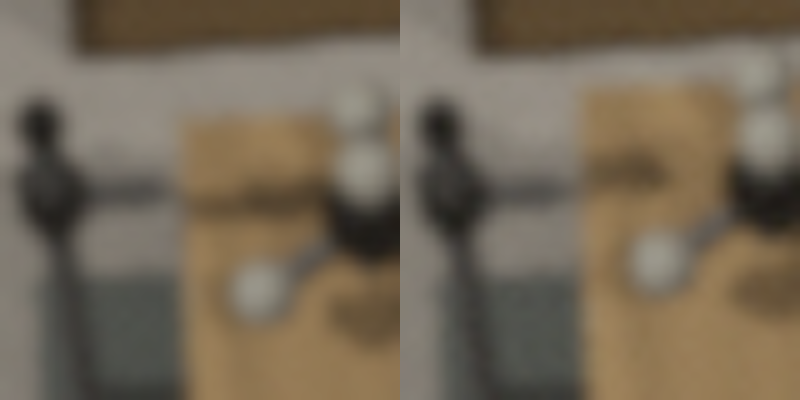

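```bash
python3 - <<'E'
from h import *
L=[("avg0",0),("b1_s",-3),("b2_s",-6),("b3_s",-9)]
cv2.imwrite("pics/shs.png",np.vstack([np.hstack([up(cv2.imread(f"pics/{n}.png"),292,180+d,32,28,12) for n,d in L[:2]]),np.hstack([up(cv2.imread(f"pics/{n}.png"),292,180+d,32,28,12) for n,d in L[2:]])])[:, :800][:600])
E
```

```text
(no output)
```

View pics/shs.png

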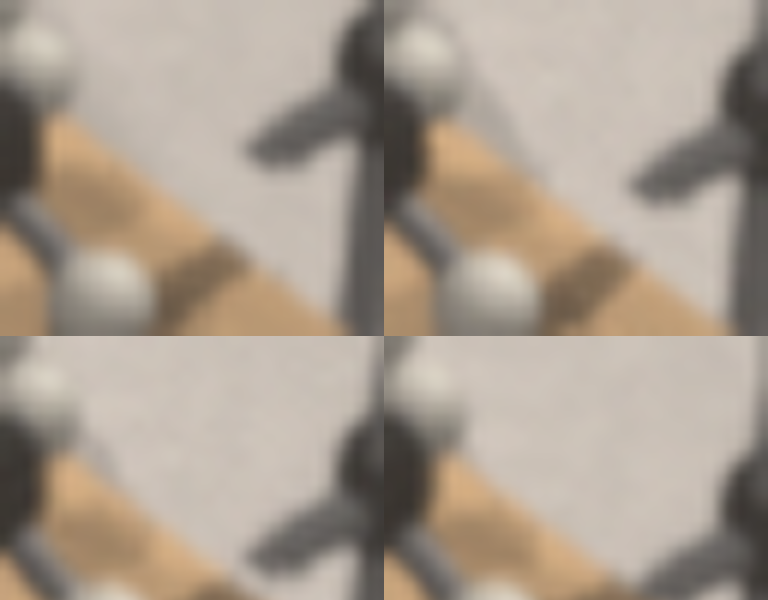

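Platform held: its edge line reads 192.63 px now against 192.59 px before withdrawing. Carrying the tool back to the rest.

```bash
python3 - <<'E'
from h import *
np.set_printoptions(suppress=True)
G=Rgrip(14.5)
plan([.4959,.3299,.245],G,15)
E
```

```text
[  3.4  -6.6 -24.9] [-0.35 -1.07 -2.33]
[  3.2  -6.3 -25. ] [-0.35 -1.07 -2.33]
[  3.   -6.  -25.1] [-0.35 -1.07 -2.33]
[  2.8  -5.8 -25.2] [-0.35 -1.07 -2.33]
[  2.5  -5.5 -25.2] [-0.35 -1.07 -2.33]
[  2.3  -5.3 -25.3] [-0.35 -1.07 -2.33]
[  2.   -5.  -25.4] [-0.35 -1.07 -2.33]
[  1.8  -4.8 -25.5] [-0.35 -1.07 -2.33]
[  1.5  -4.6 -25.5] [-0.35 -1.07 -2.33]
[  1.2  -4.4 -25.6] [-0.35 -1.07 -2.33]
[  0.9  -4.2 -25.6] [-0.35 -1.07 -2.33]
[  0.6  -4.  -25.6] [-0.35 -1.07 -2.33]
[  0.2  -3.8 -25.7] [-0.35 -1.07 -2.33]
[ -0.1  -3.7 -25.7] [-0.35 -1.07 -2.33]
[ -0.4  -3.5 -25.7] [-0.35 -1.07 -2.33]
```

>>> arm_command:
  increments:
    - {"linear": [3.4,-12,-15],"delta_rot": [0,0,0]}
    - {"linear": [3,-10,-25],"delta_rot": [-0.4,-1.2,-2.6]}
    - {"linear": [3,-6,-28],"delta_rot": [-0.4,-1.2,-2.6]}
    - {"linear": [3,-5,-28],"delta_rot": [-0.4,-1.2,-2.6]}
    - {"linear": [2.5,-5,-28],"delta_rot": [-0.4,-1.2,-2.6]}
    - {"linear": [2,-5,-28],"delta_rot": [-0.4,-1.2,-2.6]}
    - {"linear": [2,-5,-28],"delta_rot": [-0.4,-1.2,-2.6]}
    - {"linear": [2,-5,-28],"delta_rot": [-0.4,-1.2,-2.6]}

```text
time: 19.15
ee_pos: [0.5314, 0.1625, 0.2257]
tcp_rot: [-0.061, -0.697, 0.7, -0.145]
wrist_force: [1.3, -0.1, -0.9]
opening: 0.247
```

```bash
python3 - <<'E'
from h import *
np.set_printoptions(suppress=True)
state(); plan([.4959,.3299,.215],Rgrip(14.5),7)
E
```

```text
t 19.15 p [0.5314 0.1625 0.2257] q [-0.0605 -0.6965  0.7002 -0.1446] F [ 1.3 -0.1 -0.9] op 0.247
[  2.4   0.3 -24.4] [-0.34 -1.08 -2.36]
[  2.    0.5 -24.4] [-0.34 -1.08 -2.36]
[  1.5   0.7 -24.4] [-0.34 -1.08 -2.36]
[  1.    0.9 -24.5] [-0.34 -1.08 -2.36]
[  0.5   1.1 -24.5] [-0.34 -1.08 -2.36]
[ -0.    1.3 -24.5] [-0.34 -1.08 -2.36]
[ -0.6   1.4 -24.4] [-0.34 -1.08 -2.36]
```

>>> arm_command:
  increments:
    - {"linear": [2.4,0,-24],"delta_rot": [-0.3,-1.1,-2.35]}
    - {"linear": [2,0,-24],"delta_rot": [-0.3,-1.1,-2.35]}
    - {"linear": [1.5,0,-24],"delta_rot": [-0.3,-1.1,-2.35]}
    - {"linear": [1,0,-24],"delta_rot": [-0.3,-1.1,-2.35]}
    - {"linear": [0.5,0,-24],"delta_rot": [-0.3,-1.1,-2.35]}
    - {"linear": [0,0,-20],"delta_rot": [-0.3,-1.1,-2.3]}
    - {"linear": [0,0,-18],"delta_rot": [-0.3,-1,-1.5]}
    - {"linear": [0,0,-8],"delta_rot": [0,0,0]}

```text
time: 19.95
ee_pos: [0.4958, 0.3247, 0.2207]
tcp_rot: [0.083, -0.7, 0.703, -0.096]
wrist_force: [0.6, -0.2, -1.0]
opening: 0.249
```

```bash
python3 - <<'E'
from h import *
np.set_printoptions(suppress=True)
arm.grab_frame("top"); state(); to([.4959,.3299,.210],Rgrip(14.5))
E
```

```text
t 20.0 p [0.4954 0.3251 0.2209] q [ 0.0824 -0.7003  0.7026 -0.0961] F [-0.4 -0.5 -0.9] op 0.249
lin(mm, tool axes now) [-1.5 10.9 -4.6] rotvec [-0.32  0.   -1.08] j [ 0.5  -0.02  1.79 -0.01  1.36  1.81]
```

>>> arm_command:
  increments:
    - {"linear": [-0.7,4,-2],"delta_rot": [-0.3,0,-0.5]}
    - {"linear": [-0.8,4,-2],"delta_rot": [0,0,-0.6]}
    - {"linear": [0,0,-0.6],"delta_rot": [0,0,0]}
    - {"linear": [0,0,0],"delta_rot": [0,0,0]}
    - {"linear": [0,0,0],"delta_rot": [0,0,0]}
    - {"linear": [0,0,0],"delta_rot": [0,0,0]}
    - {"linear": [0,0,0],"delta_rot": [0,0,0]}
    - {"linear": [0,0,0],"delta_rot": [0,0,0]}

```text
time: 20.8
ee_pos: [0.4963, 0.3282, 0.214]
tcp_rot: [0.088, -0.701, 0.702, -0.089]
wrist_force: [-0.1, 0.4, -0.9]
opening: 0.252
```

```bash
cat > rest.py <<'E'
from h import *
import sys
np.set_printoptions(suppress=True)
s=state(); to([.4959,.3299,.104],Rgrip(14.5)); f=arm.grab_frame("scene")[:,:,::-1]; cv2.imwrite(f"pics/{sys.argv[1]}_s.png",f)
g=up(f,290,60,66,100,6); g2=g.copy()
M=R.from_quat(s["tcp_rot"]).as_matrix(); T=np.c_[-M[:,0],-M[:,2],-M[:,1]]
tool(g2,"scene",s["ee_pos"]-.0171*M[:,1],T,(290,60),6)
cv2.imwrite(f"pics/{sys.argv[1]}.png",np.hstack([g,g2]))
E
python3 rest.py r1
```

```text
t 20.8 p [0.4963 0.3282 0.214 ] q [ 0.0885 -0.7013  0.7017 -0.0893] F [-0.1  0.4 -0.9] op 0.252
lin(mm, tool axes now) [  0.1 110.   -1.8] rotvec [-0.05 -0.06 -0.06] j [ 0.49  0.    1.78 -0.    1.36  1.81]
```

View pics/r1.png

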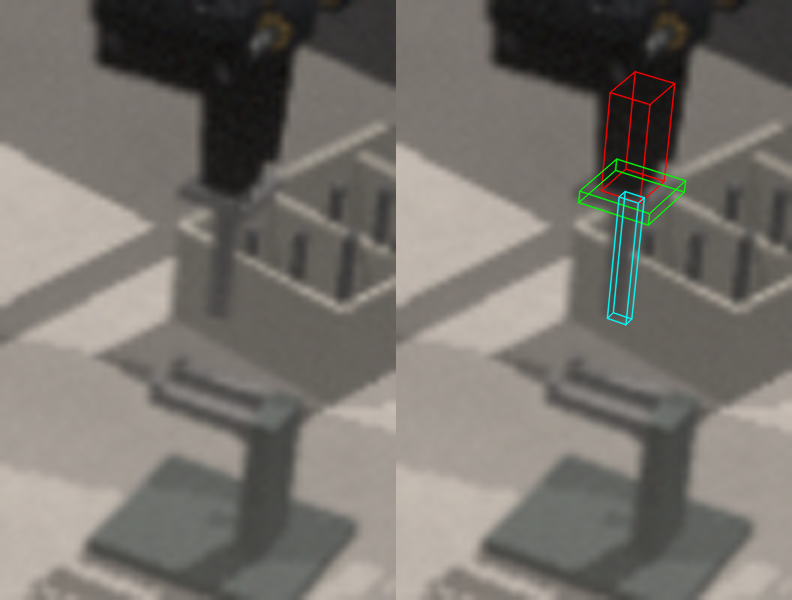

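```bash
python3 - <<'E'
from h import *
f=cv2.imread("pics/r1_s.png"); o=(308,112);k=14
a=np.radians(14.5);ex=np.array([np.cos(a),np.sin(a)]);ey=np.array([-ex[1],ex[0]])
A=up(f,*o,40,28,k); B=A.copy()
for c,s in(((0,0,255),(.4959,.3299)),):
    for y in(-.015,-.006,.006,.015):
        P=[np.r_[np.array(s)+ex*x+ey*y,.09] for x in(-.026,.02)]
        q=((proj("scene",P)-o+.5)*k-.5).astype(int); cv2.line(B,q[0].tolist(),q[1].tolist(),c,1)
    q=((proj("scene",[np.r_[s,.09]])-o+.5)*k-.5).astype(int)[0]; cv2.circle(B,q.tolist(),4,(255,0,0),1)
cv2.imwrite("pics/fork.png",np.vstack([A,B])[:, :560])
E
```

```text
(no output)
```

View pics/fork.png

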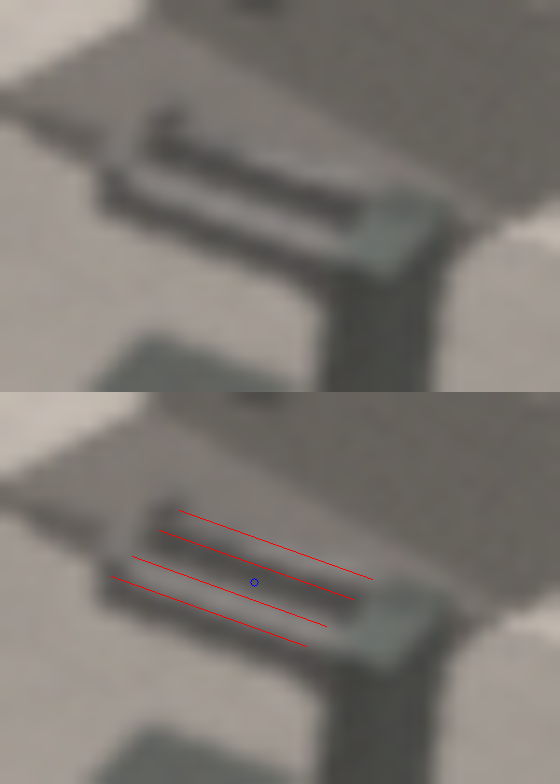

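>>> arm_command:
  increments:
    - {"linear": [0,6,-1],"delta_rot": [0,0,0]}
    - {"linear": [0,8,-1],"delta_rot": [0,0,0]}
    - {"linear": [0,10,-0.6],"delta_rot": [0,0,0]}
    - {"linear": [0,10,0],"delta_rot": [0,0,0]}
    - {"linear": [0,10,0],"delta_rot": [0,0,0]}
    - {"linear": [0,8,0],"delta_rot": [0,0,0]}
    - {"linear": [0,6,0],"delta_rot": [0,0,0]}
    - {"linear": [0,0,0],"delta_rot": [0,0,0]}

```text
time: 21.65
ee_pos: [0.495, 0.3304, 0.1544]
tcp_rot: [0.089, -0.701, 0.702, -0.088]
wrist_force: [-0.5, 0.0, -0.5]
opening: 0.249
```

```bash
python3 rest.py r2
```

```text
t 21.65 p [0.495  0.3304 0.1544] q [ 0.0893 -0.7009  0.7021 -0.0885] F [-0.5  0.  -0.5] op 0.249
lin(mm, tool axes now) [-0.8 50.4  0.6] rotvec [-0.08 -0.06  0.08] j [ 0.5   0.05  1.83 -0.    1.26  1.82]
```

View pics/r2.png

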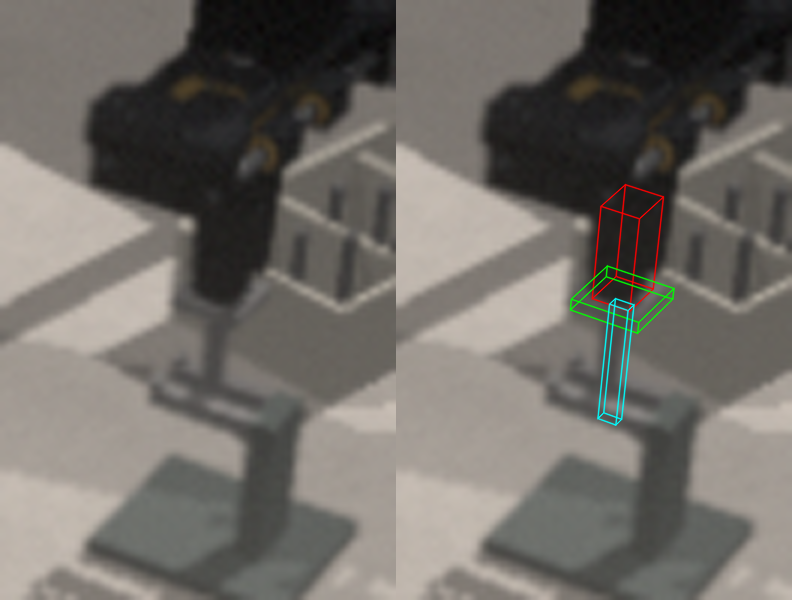

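The blade is between the prongs at (215,385) with no side force. Lowering it onto the seat.

>>> arm_command:
  increments:
    - {"linear": [-0.8,8,0],"delta_rot": [0,0,0]}
    - {"linear": [0,10,0],"delta_rot": [0,0,0]}
    - {"linear": [0,10,0],"delta_rot": [0,0,0]}
    - {"linear": [0,9,0],"delta_rot": [0,0,0]}
    - {"linear": [0,6,0],"delta_rot": [0,0,0]}
    - {"linear": [0,4,0],"delta_rot": [0,0,0]}
    - {"linear": [0,2,0],"delta_rot": [0,0,0]}
    - {"linear": [0,0,0],"delta_rot": [0,0,0]}

```text
time: 22.5
ee_pos: [0.4964, 0.3309, 0.1067]
tcp_rot: [0.089, -0.701, 0.702, -0.089]
wrist_force: [-0.2, 0.2, -2.0]
opening: 0.25
```

```bash
python3 rest.py r3
```

```text
t 22.5 p [0.4964 0.3309 0.1067] q [ 0.0887 -0.7012  0.7018 -0.0891] F [-0.2  0.2 -2. ] op 0.25
lin(mm, tool axes now) [0.8 2.7 0.8] rotvec [-0.05 -0.06 -0.03] j [ 0.5   0.1   1.87 -0.    1.18  1.82]
```

View pics/r3.png

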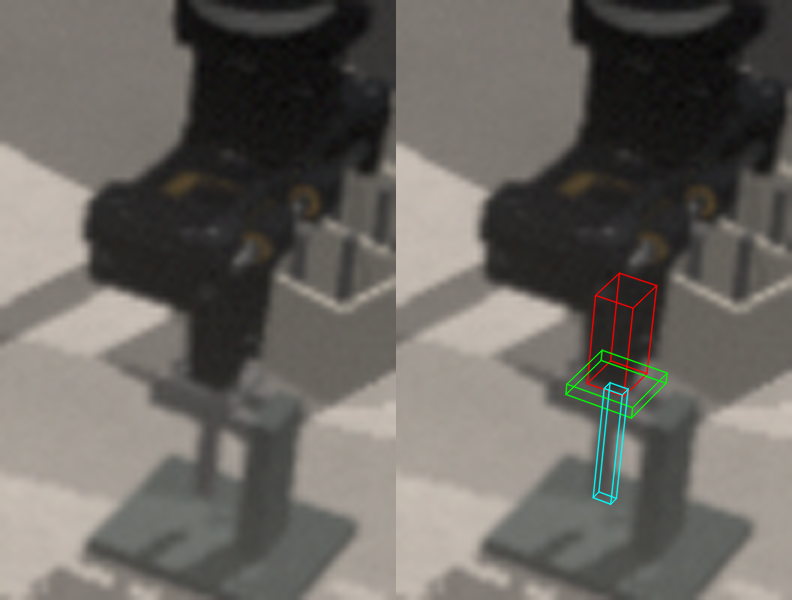

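>>> arm_command:
  increments:
    - {"linear": [0,0.7,0],"delta_rot": [0,0,0]}
    - {"linear": [0,0.7,0],"delta_rot": [0,0,0]}
    - {"linear": [0,0.7,0],"delta_rot": [0,0,0]}
    - {"linear": [0,0.5,0],"delta_rot": [0,0,0]}
    - {"linear": [0,0,0],"delta_rot": [0,0,0]}
    - {"linear": [0,0,0],"delta_rot": [0,0,0]}
    - {"linear": [0,0,0],"delta_rot": [0,0,0]}
    - {"linear": [0,0,0],"delta_rot": [0,0,0]}

```text
time: 23.35
ee_pos: [0.4965, 0.3309, 0.1043]
tcp_rot: [0.089, -0.701, 0.702, -0.089]
wrist_force: [-0.1, -0.3, -2.1]
opening: 0.254
```

>>> arm_command:
  increments:
    - {"linear": [0,0.5,0],"delta_rot": [0,0,0]}
    - {"linear": [0,0.5,0],"delta_rot": [0,0,0]}
    - {"linear": [0,0.5,0],"delta_rot": [0,0,0]}
    - {"linear": [0,0,0],"delta_rot": [0,0,0]}
    - {"linear": [0,0,0],"delta_rot": [0,0,0]}
    - {"linear": [0,0,0],"delta_rot": [0,0,0]}
    - {"linear": [0,0,0],"delta_rot": [0,0,0]}
    - {"linear": [0,0,0],"delta_rot": [0,0,0]}

```text
time: 24.15
ee_pos: [0.4966, 0.331, 0.1037]
tcp_rot: [0.089, -0.701, 0.702, -0.089]
wrist_force: [-2.5, -1.5, 4.9]
opening: 0.25
```

Seated: the vertical force changed from −2 to +5 N at the same height as the pick-up. Opening.

>>> arm_command:
  increments:
    - {"linear": [0,-0.4,0],"delta_rot": [0,0,0]}
    - {"linear": [0,0,0],"delta_rot": [0,0,0]}
    - {"linear": [0,0,0],"delta_rot": [0,0,0]}
    - {"linear": [0,0,0],"delta_rot": [0,0,0]}
    - {"linear": [0,0,0],"delta_rot": [0,0,0]}
    - {"linear": [0,0,0],"delta_rot": [0,0,0]}
    - {"linear": [0,0,0],"delta_rot": [0,0,0]}
    - {"linear": [0,0,0],"delta_rot": [0,0,0]}
  fingers: 0.7

```text
time: 24.95
ee_pos: [0.4965, 0.3309, 0.1031]
tcp_rot: [0.089, -0.701, 0.702, -0.089]
wrist_force: [-0.5, 0.7, -0.1]
opening: 0.704
```

```bash
python3 rest.py r4
```

```text
t 24.95 p [0.4965 0.3309 0.1031] q [ 0.0886 -0.7012  0.7018 -0.0892] F [-0.5  0.7 -0.1] op 0.704
lin(mm, tool axes now) [ 0.8 -0.9  0.8] rotvec [-0.05 -0.06 -0.04] j [ 0.5   0.1   1.87 -0.    1.17  1.82]
```

View pics/r4.png

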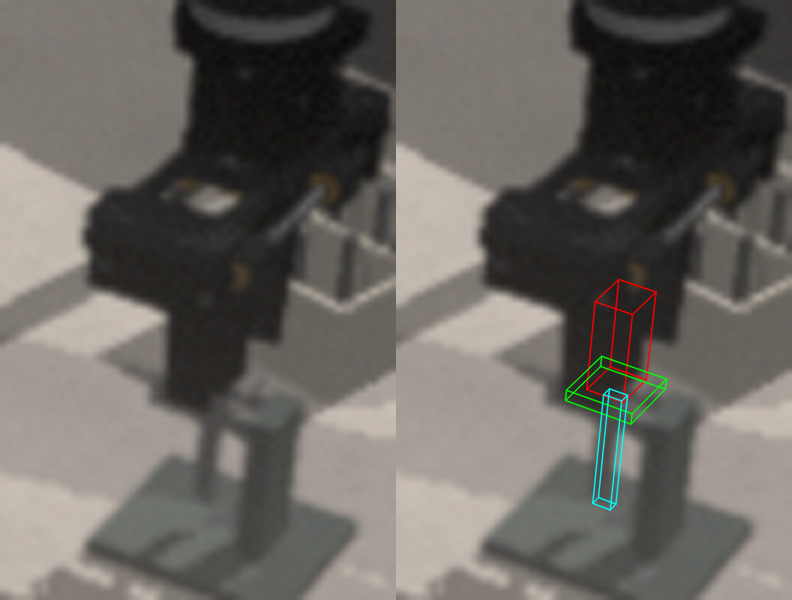

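Released, with the tool standing in the fork. Retreating straight up.

>>> arm_command:
  increments:
    - {"linear": [0,-6,0],"delta_rot": [0,0,0]}
    - {"linear": [0,-12,0],"delta_rot": [0,0,0]}
    - {"linear": [0,-20,0],"delta_rot": [0,0,0]}
    - {"linear": [0,-25,0],"delta_rot": [0,0,0]}
    - {"linear": [0,-25,0],"delta_rot": [0,0,0]}
    - {"linear": [0,-25,0],"delta_rot": [0,0,0]}
    - {"linear": [0,-15,0],"delta_rot": [0,0,0]}
    - {"linear": [0,0,0],"delta_rot": [0,0,0]}

```text
time: 25.8
ee_pos: [0.4978, 0.3318, 0.2352]
tcp_rot: [-0.086, 0.702, -0.701, 0.091]
wrist_force: [0.8, -0.5, 0.2]
opening: 0.697
```

```bash
python3 - <<'E'
from h import *
state()
f=np.mean([arm.grab_frame("scene")[:,:,::-1].astype(float) for _ in range(4)],0).astype(np.uint8); cv2.imwrite("pics/e1_s.png",f)
A=up(f,300,95,55,60,7);B=A.copy(); tool(B,"scene",(.496,.330,.121),Rz(14.5),(300,95),7); cv2.imwrite("pics/e1.png",np.hstack([A,B]))
cv2.imwrite("pics/e1w.png",up(f,200,130,150,110,5))
E
python3 edge.py pics/e1_s.png
```

```text
t 25.8 p [0.4978 0.3318 0.2352] q [-0.0865  0.7021 -0.7009  0.0913] F [ 0.8 -0.5  0.2] op 0.697
pics/e1_s.png slope 0.756 y@313.4 192.76 y@300 182.63 22 37 283 319
```

View pics/e1.png

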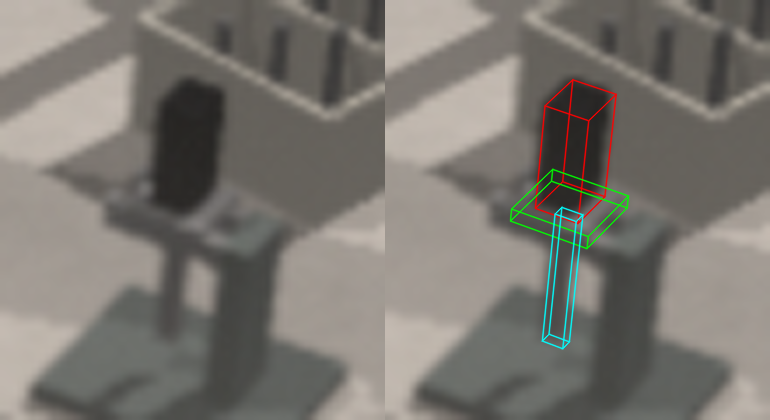

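View pics/e1w.png

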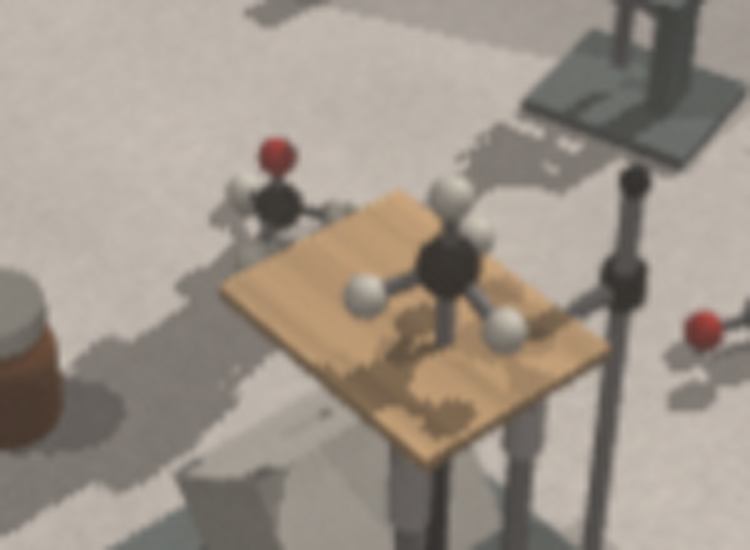

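The tool hangs upright in the fork, the bystanders are unmoved, and the gripper is clear. Handing in.

```bash
python3 - <<'E'
from workcell import arm
print(arm.hand_in())
E
```

```text
the job is handed in; nothing more can be done
None
```

The platform is raised level with the pointer to within what I could measure, and the tool is back on the fork rest. The job is handed in; the last reading was 25.8 s and the only force limit I came near was none: the largest force I saw was about 6 N.

**What I did:** I took the tool off the rest and entered the slot at 35°. I pushed the star wheel left in three strokes, then withdrew, hung the tool back upright and let go, and moved the gripper clear above it.

**Last checks:**
- **Lift:** The platform's edge line in the scene camera gives about 24.7 mm after the last stroke. It read 24.3–24.7 mm in later pictures, which I put down to shadow and noise.
- **Pointer height:** The best fit using both cameras puts the tip at 208.7 mm, so the lift needed is 24.7 mm. My individual estimates disagreed, from about 206 to 211 mm, depending mostly on the assumed shape of the tip. The level is therefore good to about 1 mm, not certain to better.
- **Tool:** It sits upright in the fork with the collar on the prongs, about 3 mm to the left of where I picked it up along the gap between the prongs. At the first pick-up the closing jaws pressed the blade against the prong nearer the robot's right, with 4.5 N.
- **Surroundings:** In the last picture the pointer and the molecule on the platform look undisturbed, and so do the models and jar in that view. I did not check the third model or the beaker in it.

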